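Unpack the scanner transport case and pin it shut

TASK

Swing the lid of the aluminium transport case right back so that it stays open by itself, lift out all the handheld scanners and lay them flat in the white tray, none on top of another. Then close the lid fully and lock the empty case: push the loose bent pin all the way through the hasp, through both ears of the case and the lug of the lid between them, until its handle is up against the ear. Leave everything else on the desk where it is.

Things in the scene. Friction and masses are not known exactly. Their poses are not given: they have to be found in the camera images.
- case: Aluminium transport case, fixed to the desk: 150 (x) by 332 (y) by 85 mm high without its lid, walls 4 mm, inside 142 by 324 mm. Origin: centre of its underside, on the desk. x points from its front (the hasp side, towards the robot) to its back (hinge side), y to its left, z up.
- case_in (a point): Centre of the case's inner floor (a rubber pad), 22 mm above the desk; the walls stand 63 mm above it. Axes as the case.
- lid (a joint): Lid of the case, a plate 150 by 332 by 10 mm hinged along the far (+x) upper edge. 0 = closed, positive = opening upward and away, stop at 1.75 rad. 0.5 kg, free hinge: let go below about 1.45 rad it falls shut, beyond about 1.55 rad it falls back against its stop and stays.
- lid_hinge (a point): Point on the hinge axis, at the middle of the case's far upper edge (75 mm behind the case's centre, 85 mm above the desk). Axes as the case; the hinge axis is its y.
- lid_bar (a point): Middle of the lid's handle: a round bar 12 mm thick, 110 mm long, parallel to the hinge, on a post at each end. Closed, it lies 135 mm before the hinge axis and 50 mm above it (40 mm above the lid's top face, 135 mm above the desk). Its frame turns with the lid: axes as the case when closed, z out of the lid's top.
- hasp (a point): Centre of the hasp's hole, 18 mm before the middle of the case's front face, 70 mm up. Axes as the case; the hole runs along y. Upright steel plates 34 mm high, ending 15 mm before the hole's axis, with 17 mm holes: two fixed ears (10 to 17 mm either side of this point in y) and between them the lid's lug (8 mm thick), in line when the lid is closed. The pin may enter from either side.
- pin: Loose L-shaped lock pin, 0.13 kg: round steel shank 12 mm thick with round tip, and at right angles a square black handle 12 by 12 mm. Origin: on the shank's axis at the bend. Shank along +x to its tip 85 mm away, handle along -y to its end 60 mm away. Lies flat on the desk (origin 6 mm up) behind the tray. Let go in the hole, its handle swings down and hangs.
- pin_tip (a point): Tip of the pin's shank, 85 mm from the bend along the pin's x. Axes as the pin.
- tray: White moulded tray, fixed to the desk, 190 (x) by 280 (y) by 28 mm high, walls and floor 4 mm thick; origin: centre of its underside, on the desk; x points away from the robot, y to the left, z up.
- scanner0: One of up to four handheld scanners (None if absent this time). 125 mm long (x), 30 mm thick (z), 0.2 kg; grey handle half 36 mm wide (x from -62 to +14 mm), black head 50 mm wide (x from 14 to 62 mm). Origin: centre of its underside; z up when the screen is up. Lies screen up on the case's floor, its length across the case from front to back, head either way, 76 mm from its neighbours.
- scanner1: One of up to four handheld scanners (None if absent this time). 125 mm long (x), 30 mm thick (z), 0.2 kg; grey handle half 36 mm wide (x from -62 to +14 mm), black head 50 mm wide (x from 14 to 62 mm). Origin: centre of its underside; z up when the screen is up. Lies screen up on the case's floor, its length across the case from front to back, head either way, 76 mm from its neighbours.
- scanner2: One of up to four handheld scanners (None if absent this time). 125 mm long (x), 30 mm thick (z), 0.2 kg; grey handle half 36 mm wide (x from -62 to +14 mm), black head 50 mm wide (x from 14 to 62 mm). Origin: centre of its underside; z up when the screen is up. Lies screen up on the case's floor, its length across the case from front to back, head either way, 76 mm from its neighbours.
- scanner3: One of up to four handheld scanners (None if absent this time). 125 mm long (x), 30 mm thick (z), 0.2 kg; grey handle half 36 mm wide (x from -62 to +14 mm), black head 50 mm wide (x from 14 to 62 mm). Origin: centre of its underside; z up when the screen is up. Lies screen up on the case's floor, its length across the case from front to back, head either way, 76 mm from its neighbours.
- stapler: Black stapler, 130 by 36 by 45 mm, loose, not part of the job. Origin: centre of its underside.
- label_roll: Roll of labels, 84 mm across, 50 mm high, loose, not part of the job. Origin: centre of its underside.
- mug: White mug, 80 mm across, 92 mm high, loose, not part of the job. Origin: centre of its underside.
- mouse: Computer mouse, 110 by 62 by 35 mm, loose, not part of the job. Origin: centre of its underside.
- tape_dispenser: Tape dispenser, 150 by 60 by 102 mm, loose, not part of the job. Origin: centre of its underside.
- clipboard: Clipboard, 150 by 210 by 12 mm, loose, not part of the job. Origin: centre of its underside.
Things that resemble listed ones, but are neither listed nor needed, are in the scene too. What is shaped like the pin but green is not meant.

How it is judged:
By the outcome, as a careful person would: the job done as asked, in the order asked, and still so for the second after the job is handed in, with the robot touching nothing.
Of scanner0, scanner1, scanner2, scanner3 only 2 to 4 are there at a start; the rules pass over those that are not, and their reading is None.
At some moment in a run one of pin may be knocked a few centimetres aside while the robot is not near it.
Once in a run the grip may slacken for a moment while it holds something.
It also fails if it takes over 210 s, if anything falls off the work surface, if the arm or the gripper's body presses on something with over 40 N, if the wrist force passes 120 N, or if a joint passes its speed limit or range.

ROBOT

A 7-joint arm with a two-finger parallel gripper is mounted at the origin on the work surface. World frame = base frame: x ahead of the robot, y to its left, z up, the work surface at z = 0. Lengths are in m, angles in rad, forces in N, time in s.
With the tool pointing down it reaches from about 0.425 to 0.875 m from the base axis. Payload 4.7 kg.
Tool frame: the origin (TCP) lies at the very end of the fingers, on their centre line; the grasp point (between the pads) lies 19 mm behind it; z points along the fingers, y is the direction in which the jaws open and shut (so a half turn about z gives the same grasp; the last joint's range is limited). The gripper opens to 87 mm and grips with 3 to 60 N. Pads are 19 mm wide; open, the fingers measure 117 mm over their backs; the gripper's body (75 mm by 190 mm) begins 51 mm behind the grasp point.
Start: joints at [1.187, 0.321, -0.07, 1.45, 0.023, 1.371, -0.057], TCP at [0.252, -0.599, 0.223] pointing down, gripper open.
Joint ranges: [-2.86, 2.86], [-0.3, 2.09], [-1.38, 1.24], [0.06, 2.45], [-1.56, 4.7], [0.09, 2.05], [-2.69, 2.69]. Speed limits (rad/s): [2.57, 2.57, 3.14, 3.14, 3.14, 3.14, 3.14].

INTERFACE

Orientations are given as a rotation vector (axis times angle).
In Python, from cell import sensors, optics, workorder gives the robot as it stands.
- The arm moves only by the tool apply_moves, never from a script. Its argument "plan" is a list of rows, each a list of 4 numbers: the shift along the tool's x, y, z in mm, then the turn about the tool's z in degrees. In form: [[dx, dy, dz, turn], ...]. A call has 1 to 5 rows; each row shifts and turns the commanded pose from where the row before left it, along the tool's axes as they then stand; what a row does not reach is not made up. A row lasts 1/10 s, in which the tool goes at most 50 mm and 8.59 degrees, less where a joint would pass 70% of its speed; a pose out of reach is approached as far as the arm can. A call with a gripper value outside its range is refused whole. "grip" is the gripper command: -1 is fully open, 1 is shut, values between are in proportion, set as the call begins (left out, the last holds). The fingers move at their own pace and stop on an object; the grip force is fixed at half the most. Time passes only in rows, so rows that do not move let the fingers close. It gives the time, the measured TCP pose, the force and the opening at its end, in the units of the state.
- sensors.get_obs(): the state, without advancing time (a new reading comes with each control period).
- optics.camera(name): name is "side" or "top" or "wrist"; returns a dict with "color" (420x560x3 uint8, red, green, blue), "K" (3x3 intrinsics, pixels), "xyz" and "attitude" of the camera in the world. Camera axes: x right, y down, z forward; pixel columns grow to the right and rows downward; lengths in m; the calibration is good to about 2 mm. A picture is of the moment at which its call begins. There is no depth.
- workorder.job_done(): hands the job in, once; it reports no verdict.
The state is a dict: "time": time; "joint_positions": joint angles; "qvel": joint speeds; "joint_efforts": joint torques, N m; "position": TCP position; "eef_rot": TCP orientation; "force": force on the tool from outside, world axes, zero at the start; "moment": the same for the moment, N m; "gripper_width": finger opening in m.
Only numpy, scipy, OpenCV 4.12 (cv2) and the standard library are available. Lean on these libraries where they do the work, as an engineer would, in place of code of your own. Each camera call takes 0.05 s, during which the arm holds its last target. There are 200 camera calls.

## Working session

There is one attempt and no reset: what is moved stays moved. The work goes in short steps, Python scripts to look and compute and a tool call to move; the robot and the scene stay as the last step left them, time stands still between calls to the robot, and variables do not carry over. Pictures are saved under pics/ and viewed, about 12 in all and at most 16, crops included, and the job is handed in when it is done.

Besides the shell and the picture viewer there is one more tool, called after ">>>" as name(argument=value, ...) on one line, values as JSON. apply_moves: Moves the arm, as the interface text tells. Its arguments: {"type":"object","properties":{"plan":{"type":"array","items":{"type":"array","items":{"type":"number"}}},"grip":{"type":"number"}},"required":["plan"]}

```bash
mkdir -p pics; ls; cat > h.py <<'E'
import numpy as np, cv2
from scipy.spatial.transform import Rotation as R
from cell import sensors, optics, workorder
def att(a):
    a=np.array(a,float)
    return a if a.shape==(3,3) else R.from_rotvec(a).as_matrix() if a.size==3 else R.from_quat(a).as_matrix()
def snap(name,fn=None):
    c=optics.camera(name)
    if fn: cv2.imwrite('pics/'+fn,c['color'][:,:,::-1])
    np.savez('/tmp/cam_'+name+'.npz',K=c['K'],xyz=c['xyz'],A=att(c['attitude']),img=c['color'])
    return c
def load(name): return np.load('/tmp/cam_'+name+'.npz')
def ray(c,u,v,z):
    d=c['A']@np.linalg.inv(c['K'])@np.array([u,v,1.]); p=np.array(c['xyz'])
    return p+d*(z-p[2])/d[2]
def proj(c,P):
    q=c['K']@(c['A'].T@(np.array(P)-c['xyz'])); return q[:2]/q[2]
E
python3 - <<'E'
from h import *
for n in ('top','side'):
    c=snap(n,n+'0.png'); print(n,c['K'],c['xyz'],c['attitude'])
print(sensors.get_obs())
E
```

```text
pics
top [[382.10342528   0.         274.32452193]
 [  0.         382.10342528 212.9220795 ]
 [  0.           0.           1.        ]] [ 0.27425941 -0.05446452  1.19703624] [-2.11005116  2.10240646 -0.21923072]
side [[484.17834632   0.         283.33769468]
 [  0.         484.17834632 208.82783008]
 [  0.           0.           1.        ]] [0.10906215 1.46297509 1.038735  ] [-0.39304561  2.60628698 -1.48223479]
{'time': 0.1, 'joint_positions': array([ 1.18709394,  0.32176582, -0.07007453,  1.45157726,  0.02259792,
        1.3707934 , -0.05689578]), 'qvel': array([-0.00042288, -0.00041888, -0.00077864, -0.00203812, -0.00026769,
       -0.00021495,  0.00027287]), 'joint_efforts': array([ 1.29260666e-04, -4.92571020e+01, -4.05642008e-01, -3.13399279e+01,
       -6.42148918e-02,  3.94851691e-02,  5.12520467e-05]), 'position': array([ 0.25155955, -0.59879927,  0.22154762]), 'eef_rot': array([-3.07797918e+00, -6.20453047e-01,  6.90812231e-04]), 'force': array([ 0.07223811, -0.84303992,  0.34369257]), 'moment': array([ 0.04963826,  0.00884523, -0.01520899]), 'gripper_width': 0.08653084656709543}
```

View pics/top0.png

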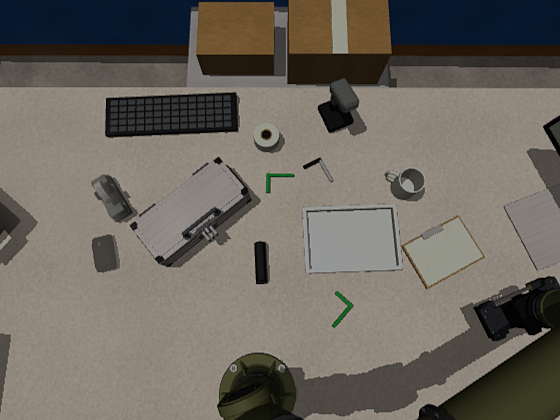

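View pics/side0.png

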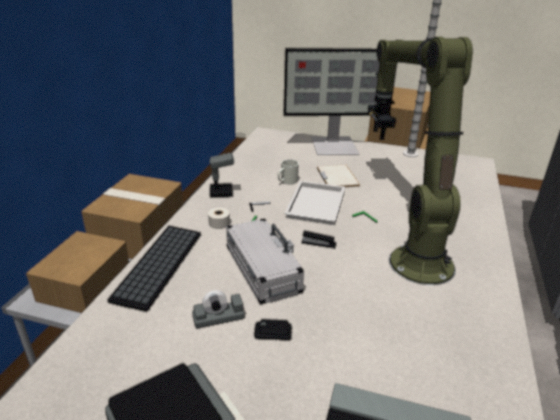

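```bash
python3 - <<'E'
from h import *
c=load('top'); im=c['img'][:,:,::-1]
a=cv2.resize(im[145:280,120:270],None,fx=4,fy=4,interpolation=cv2.INTER_CUBIC)
b=cv2.resize(im[145:195,295:345],None,fx=4,fy=4,interpolation=cv2.INTER_CUBIC)
o=np.zeros((540,800,3),np.uint8); o[:,:600]=a; o[:200,600:]=b
cv2.imwrite('pics/crop1.png',o)
print(ray(c,203,222,.135),ray(c,210,235,.07))
E
```

```text
[0.47736438 0.15424324 0.135     ] [0.45038485 0.14438204 0.07      ]
```

View pics/crop1.png

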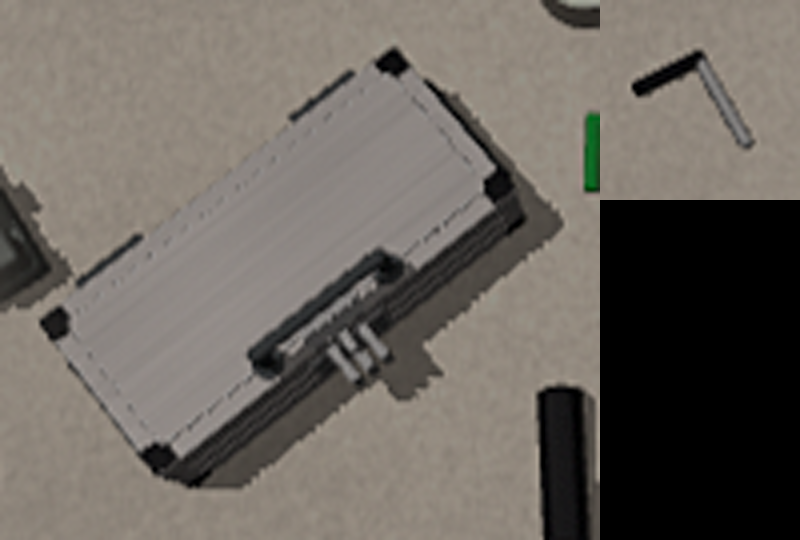

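```bash
cat > fit.py <<'E'
from h import *
from scipy.optimize import least_squares
def fit(c,pts,px,x0):
    pts=np.array(pts,float); px=np.array(px,float)
    def f(x):
        r=R.from_euler('z',x[2]).as_matrix(); return np.concatenate([proj(c,r@p+[x[0],x[1],0])-q for p,q in zip(pts,px)])
    s=least_squares(f,x0,loss='soft_l1'); return s.x, np.abs(s.fun).reshape(-1,2).round(1).tolist()
E
python3 - <<'E'
from fit import *
c=load('top')
px=np.array([[395,50],[510,185],[155,470],[42,318],[385,256],[260,358],[360,350]])/4+[120,145]
print('case',fit(c,[[.075,-.166,.095],[-.075,-.166,.095],[-.075,.166,.095],[.075,.166,.095],[-.06,-.055,.135],[-.06,.055,.135],[-.09,0,.087]],px,[.52,.19,.7]))
print('pin',fit(c,[[0,0,.006],[.085,0,.006],[-.0,-.06,.006]],[[320.2,160],[332,181.25],[304.25,167.5]],[.42,-.2,-2.6]))
px=np.array([[303,206],[397,205],[402,270],[306,273]])
print('tray',fit(c,[[.095,.14,.028],[.095,-.14,.028],[-.095,-.14,.028],[-.095,.14,.028]],px,[.2,-.3,0]))
for n,u,v in (('stapler',261,262),('roll',267,136),('mug',411,183),('mouse',105,253),('tape',110,198),('clip',443,251),('scan',340,105),('green',268,176)): print(n,ray(c,u,v,.03).round(3))
E
```

```text
case (array([0.52559576, 0.20111427, 0.69813673]), [[0.3, 1.4], [2.4, 1.3], [1.4, 1.6], [0.5, 0.2], [0.8, 0.1], [0.4, 1.0], [0.5, 0.5]])
pin (array([ 0.71202986, -0.19654873, -2.67287083]), [[0.1, 0.4], [0.4, 0.5], [0.3, 0.1]])
tray (array([ 0.44753827, -0.2868759 ,  0.01856989]), [[2.6, 3.1], [2.0, 2.8], [1.9, 1.1], [1.6, 2.7]])
stapler [ 0.374 -0.007  0.03 ]
roll [ 0.784 -0.022  0.03 ]
mug [ 0.625 -0.48   0.03 ]
mouse [0.4   0.471 0.03 ]
tape [0.574 0.472 0.03 ]
clip [ 0.41  -0.562  0.03 ]
scan [ 0.895 -0.264  0.03 ]
green [ 0.648 -0.026  0.03 ]
```

```bash
cat > go.py <<'E'
from h import *
CASE=np.array([.5256,.2011,.6981]); TRAY=np.array([.4475,-.2869,.0186])
def W(f,x,y): 
    c,s=np.cos(f[2]),np.sin(f[2]); return np.array([f[0]+c*x-s*y,f[1]+s*x+c*y])
def cur():
    o=sensors.get_obs(); M=R.from_rotvec(o['eef_rot']).as_matrix()
    return o,M,np.degrees(np.arctan2(M[1,0],M[0,0]))
def seq(wps,start=None):
    """wps: list of (x,y,z,yaw_deg or None) ; shift first in the old axes, then turn"""
    o,M,yaw=cur(); p=o['position']
    print('t',round(o['time'],1),'pos',p.round(4),'yaw',round(yaw,1),'tilt',np.degrees(np.arccos(-M[2,2])).round(2),'w',round(o['gripper_width'],4),'F',o['force'].round(1),'q',o['joint_positions'].round(2))
    for x,y,z,a in wps:
        d=np.array([x,y,z])-p; k=np.radians(yaw)
        t=[d[0]*np.cos(k)+d[1]*np.sin(k), d[0]*np.sin(k)-d[1]*np.cos(k), -d[2]]
        turn=0 if a is None else -((a-yaw+180)%360-180)
        n=max(np.linalg.norm(t)/.045,abs(turn)/8)
        print('shift mm',(np.array(t)*1e3).round(1),'turn',round(turn,1),'minrows',round(n,1))
        p=np.array([x,y,z]); yaw=yaw if a is None else a
E
python3 - <<'E'
from go import *
b=W(CASE,-.06,0); print(b)
seq([(.50,-.30,.30,None),(b[0],b[1],.30,130)])
E
```

```text
[0.47963611 0.1625342 ]
t 0.1 pos [ 0.2516 -0.5988  0.2215] yaw 22.8 tilt 0.1 w 0.0865 F [ 0.1 -0.8  0.3] q [ 1.19  0.32 -0.07  1.45  0.02  1.37 -0.06]
shift mm [ 344.8 -179.2  -78.5] turn 0 minrows 8.8
shift mm [ 160.4 -434.3   -0. ] turn -107.2 minrows 13.4
```

>>> apply_moves(plan=[[34.5,-18,-8,0],[34.5,-18,-8,0],[34.5,-18,-8,0],[34.5,-18,-8,0],[34.5,-18,-8,0]])

```text
time: 0.6
position: [0.3766, -0.448, 0.2624]
eef_rot: [-3.079, -0.62, 0.001]
force: [0.1, -0.4, -0.0]
gripper_width: 0.087
```

>>> apply_moves(plan=[[34.5,-18,-8,0],[34.5,-18,-8,0],[34.5,-18,-8,0],[34.5,-18,-8,0],[34.5,-18,-8,0]])

```text
time: 1.1
position: [0.5007, -0.2983, 0.3025]
eef_rot: [-3.079, -0.621, 0.001]
force: [-0.1, -0.6, 0.2]
gripper_width: 0.0871
```

>>> apply_moves(plan=[[14.5,-39.5,0,0],[14.5,-39.5,0,0],[14.5,-39.5,0,0],[14.5,-39.5,0,0],[14.5,-39.5,0,0]])

```text
time: 1.6
position: [0.4899, -0.0877, 0.3022]
eef_rot: [3.08, 0.621, -0.001]
force: [1.0, -0.6, 0.9]
gripper_width: 0.0871
```

>>> apply_moves(plan=[[14.5,-39.5,0,0],[14.5,-39.5,0,0],[14.5,-39.5,0,0],[14.5,-39.5,0,0],[14.5,-39.5,0,0]])

```text
time: 2.1
position: [0.4802, 0.1222, 0.3023]
eef_rot: [3.079, 0.62, -0.0]
force: [1.1, -0.3, -0.3]
gripper_width: 0.0871
```

>>> apply_moves(plan=[[15,-39.5,0,0],[0,0,0,-8.2],[0,0,0,-8.2],[0,0,0,-8.2],[0,0,0,-8.2]])

```text
time: 2.6
position: [0.479, 0.1629, 0.3021]
eef_rot: [-2.774, -1.474, 0.001]
force: [0.2, 0.4, -0.5]
gripper_width: 0.0871
```

>>> apply_moves(plan=[[0,0,0,-8.2],[0,0,0,-8.2],[0,0,0,-8.2],[0,0,0,-8.2],[0,0,0,-8.2]])

```text
time: 3.1
position: [0.479, 0.1628, 0.3021]
eef_rot: [-2.083, -2.351, 0.001]
force: [0.7, 0.9, -0.3]
gripper_width: 0.0866
```

>>> apply_moves(plan=[[0,0,0,-8.2],[0,0,0,-8.2],[0,0,0,-8.2],[0,0,0,-8.2],[0,0,0,0]])

```text
time: 3.6
position: [0.479, 0.1628, 0.3021]
eef_rot: [-1.342, -2.84, 0.001]
force: [-0.4, -0.1, 0.3]
gripper_width: 0.0869
```

```bash
python3 - <<'E'
from go import *
seq([(*W(CASE,-.06,0),.30,130)])
c=snap('wrist','w1.png'); print(c['xyz'])
P=W(CASE,-.06,0)
for q in ((-.06,-.055,.135),(-.06,.055,.135),(-.075,.166,.095),(-.075,-.166,.095),(.075,.166,.095),(.075,-.166,.095),(-.093,0,.087)): print(q,proj(load('wrist'),[*W(CASE,q[0],q[1]),q[2]]).round(0))
E
```

```text
t 3.6 pos [0.479  0.1628 0.3021] yaw 129.4 tilt 0.05 w 0.0869 F [-0.4 -0.1  0.3] q [ 0.38  0.02 -0.76  1.65  0.01  1.48  0.31]
shift mm [-0.6  0.3  2.1] turn -0.6 minrows 0.1
[0.43325745 0.2171917  0.46471861]
(-0.06, -0.055, 0.135) [276. 244.]
(-0.06, 0.055, 0.135) [275. 138.]
(-0.075, 0.166, 0.095) [259.  24.]
(-0.075, -0.166, 0.095) [265. 315.]
(0.075, 0.166, 0.095) [409.  22.]
(0.075, -0.166, 0.095) [383. 314.]
(-0.093, 0, 0.087) [247. 185.]
```

View pics/w1.png

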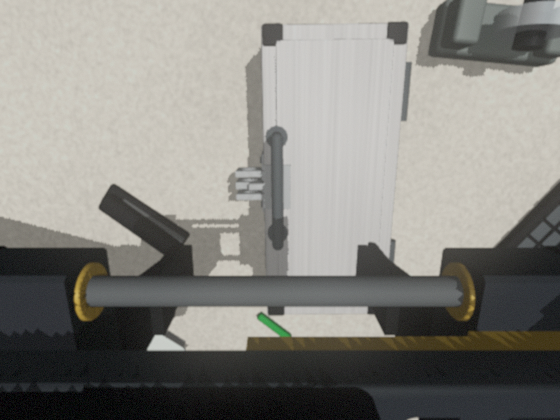

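>>> apply_moves(plan=[[-0.5,1.5,38,-0.6],[0,0,38,0],[0,0,38,0],[0,0,38,0],[0,0,34,0]])

```text
time: 4.15
position: [0.4802, 0.1631, 0.1147]
eef_rot: [-1.333, -2.844, 0.001]
force: [0.0, 0.6, 0.7]
gripper_width: 0.0867
```

>>> apply_moves(plan=[[0,0,0,0],[0,0,0,0],[0,0,0,0],[0,0,0,0],[0,0,0,0]], grip=1)

```text
time: 4.65
position: [0.4818, 0.1637, 0.118]
eef_rot: [1.328, 2.845, 0.002]
force: [1.0, -1.1, 0.4]
gripper_width: 0.0546
```

>>> apply_moves(plan=[[0,0,0,0],[0,0,0,0],[0,0,0,0],[0,0,0,0],[0,0,0,0]])

```text
time: 5.15
position: [0.4807, 0.1634, 0.1165]
eef_rot: [-1.328, -2.847, 0.0]
force: [0.1, -0.5, -0.5]
gripper_width: 0.0149
```

```bash
python3 - <<'E'
from go import *
seq([])
import numpy as np
# arc: rows (dy=case x, dz down) from theta 0
r=np.hypot(.135,.05); a0=np.pi-np.arctan2(.05,.135)
th=np.linspace(0,1.66,21); x=r*np.cos(a0-th); z=r*np.sin(a0-th)
for i in range(20): print(round(th[i+1],3),round((x[i+1]-x[i])*1e3,1),round(-(z[i+1]-z[i])*1e3,1))
E
```

```text
t 5.2 pos [0.4807 0.1634 0.1165] yaw 130.0 tilt 0.01 w 0.0149 F [ 0.1 -0.5 -0.5] q [ 0.34  0.16 -0.77  1.91  0.13  1.12  0.22]
0.083 4.6 -11.0
0.166 5.5 -10.6
0.249 6.4 -10.1
0.332 7.2 -9.5
0.415 8.0 -8.9
0.498 8.7 -8.2
0.581 9.3 -7.5
0.664 9.9 -6.7
0.747 10.4 -5.8
0.83 10.9 -5.0
0.913 11.2 -4.0
0.996 11.5 -3.1
1.079 11.8 -2.1
1.162 11.9 -1.1
1.245 11.9 -0.2
1.328 11.9 0.8
1.411 11.8 1.8
1.494 11.6 2.8
1.577 11.3 3.8
1.66 11.0 4.7
```

>>> apply_moves(plan=[[0,0,0,0],[0,0,0,0],[0,0,0,0],[2,1,-4,0],[0,3.6,-7,0]])

```text
time: 5.65
position: [0.4848, 0.1669, 0.1272]
eef_rot: [1.328, 2.844, 0.001]
force: [8.3, 0.5, -8.1]
gripper_width: 0.0112
```

>>> apply_moves(plan=[[0,5.5,-10.6,0],[0,6.4,-10.1,0],[0,7.2,-9.5,0],[0,8,-8.9,0],[0,8.7,-8.2,0]])

```text
time: 6.15
position: [0.5097, 0.1879, 0.1744]
eef_rot: [-1.33, -2.845, 0.01]
force: [-0.3, -5.7, -0.8]
gripper_width: 0.0109
```

>>> apply_moves(plan=[[0,9.3,-7.5,0],[0,9.9,-6.7,0],[0,10.4,-5.8,0],[0,10.9,-5,0],[0,11.2,-4,0]])

```text
time: 6.65
position: [0.55, 0.2218, 0.2052]
eef_rot: [1.33, 2.845, -0.008]
force: [-1.2, -4.2, 2.6]
gripper_width: 0.0112
```

```bash
python3 - <<'E'
from go import *
o,M,y=cur(); P=o['position']; d=P[:2]-CASE[:2]
print(d@[np.cos(.698),np.sin(.698)]-.075, d@[-np.sin(.698),np.cos(.698)], P[2]+.019-.085, 'theory -.0484..,', o['gripper_width'],o['force'])
r=np.hypot(.135,.05); a0=np.pi-np.arctan2(.05,.135)
print(r*np.cos(a0-.913), r*np.sin(a0-.913))
E
```

```text
-0.043034526417901946 0.00014985368564051092 0.13920095065483296 theory -.0484.., 0.011204017464965235 [-1.16839128 -4.19696075  2.60595096]
-0.04296848372515532 0.13739981588910904
```

>>> apply_moves(plan=[[0,11.5,-3.1,0],[0,11.8,-2.1,0],[0,11.9,-1.1,0],[0,11.9,-0.2,0],[0,11.9,0.8,0]])

```text
time: 7.15
position: [0.5963, 0.2608, 0.2106]
eef_rot: [1.33, 2.845, -0.003]
force: [-0.1, -4.7, 2.6]
gripper_width: 0.0109
```

>>> apply_moves(plan=[[0,11.8,1.8,0],[0,11.6,2.8,0],[0,11.3,3.8,0],[0,11,4.7,0],[0,0,0,0]])

```text
time: 7.65
position: [0.6324, 0.2914, 0.1953]
eef_rot: [1.329, 2.845, 0.0]
force: [4.1, -4.3, 0.0]
gripper_width: 0.0112
```

```bash
python3 - <<'E'
from go import *
o,M,y=cur(); P=o['position']; d=P[:2]-CASE[:2]
x=d@[np.cos(.698),np.sin(.698)]-.075; z=P[2]+.019-.085
print(x,z,'theta',np.pi-np.arctan2(.05,.135)-np.arctan2(z,x),o['gripper_width'],o['force'])
E
```

```text
0.0648466292840089 0.12929865035554505 theta 1.6809583036401172 0.011158028782743707 [ 4.14327099 -4.26826567  0.04390653]
```

>>> apply_moves(plan=[[0,4,2,0],[0,4,2,0],[0,0,0,0]])

```text
time: 7.95
position: [0.6378, 0.296, 0.1917]
eef_rot: [1.329, 2.845, -0.001]
force: [2.9, -4.3, 0.6]
gripper_width: 0.0112
```

>>> apply_moves(plan=[[0,0,0,0],[0,0,0,0],[0,0,0,0],[0,0,0,0],[0,0,0,0]], grip=0.35)

```text
time: 8.45
position: [0.6357, 0.2981, 0.1928]
eef_rot: [-1.326, -2.847, -0.002]
force: [-0.2, 1.5, 2.4]
gripper_width: 0.0279
```

>>> apply_moves(plan=[[0,0,-20,0],[0,0,-35,0],[0,0,-45,0],[0,0,-45,0],[0,0,0,0]])

```text
time: 8.95
position: [0.6375, 0.2986, 0.3449]
eef_rot: [1.325, 2.842, 0.014]
force: [-0.7, -0.2, 0.4]
gripper_width: 0.0282
```

```bash
python3 - <<'E'
from go import *
o,M,y=cur()
seq([(*W(CASE,-.13,0),.33,None),(*W(CASE,-.13,0),.33,40)])
snap('top','top2.png')
c=load('top')
print(proj(c,[*W(CASE,0,0),.052]),proj(c,[*W(CASE,.075,0),.085]))
cv2.imwrite('pics/crop2.png',cv2.resize(c['img'][130:280,110:270,::-1],None,fx=4,fy=4,interpolation=cv2.INTER_CUBIC))
E
```

```text
t 8.9 pos [0.6375 0.2986 0.3449] yaw 130.0 tilt 0.61 w 0.0282 F [-0.7 -0.2  0.4] q [-0.02  0.5  -0.75  1.07  0.34  1.67  0.03]
shift mm [  -2.8 -278.3   14.9] turn 0 minrows 6.2
shift mm [ 0.  0. -0.] turn 90.0 minrows 11.2
[193.5295903  211.62064145] [176.20400198 190.64665769]
```

View pics/crop2.png

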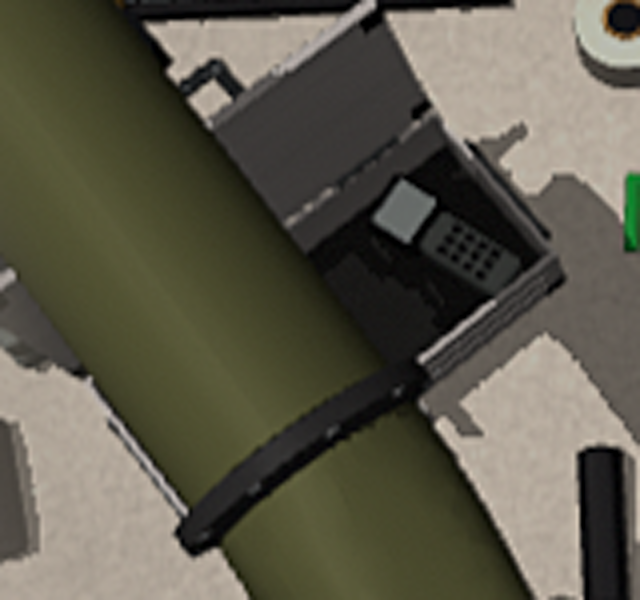

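>>> apply_moves(plan=[[0,-40,0,0],[0,-40,0,0],[0,-40,0,0],[0,-40,0,0],[0,-40,0,0]])

```text
time: 9.5
position: [0.4812, 0.1666, 0.3352]
eef_rot: [-1.328, -2.844, 0.003]
force: [0.3, -0.5, 1.0]
gripper_width: 0.0281
```

>>> apply_moves(plan=[[-1,-40,7,0],[-1,-38,7,0],[0,0,0,8.2],[0,0,0,8.2],[0,0,0,8.2]])

```text
time: 10.0
position: [0.4236, 0.1157, 0.3219]
eef_rot: [-1.912, -2.491, 0.003]
force: [-0.1, 0.5, 0.9]
gripper_width: 0.0282
```

>>> apply_moves(plan=[[0,0,0,8.2],[0,0,0,8.2],[0,0,0,8.2],[0,0,0,8.2],[0,0,0,8.2]])

```text
time: 10.5
position: [0.4238, 0.116, 0.3218]
eef_rot: [-2.663, -1.665, 0.004]
force: [-0.0, -0.5, 0.9]
gripper_width: 0.0281
```

>>> apply_moves(plan=[[0,0,0,8.2],[0,0,0,8.2],[0,0,0,8],[0,0,0,0]])

```text
time: 10.9
position: [0.4239, 0.1159, 0.322]
eef_rot: [-2.952, -1.072, 0.004]
force: [1.2, -0.4, 0.4]
gripper_width: 0.0281
```

```bash
python3 - <<'E'
from go import *
seq([])
snap('wrist','w2.png')
E
```

```text
t 10.9 pos [0.4239 0.1159 0.322 ] yaw 39.9 tilt 0.13 w 0.0281 F [ 1.2 -0.4  0.4] q [ 0.67 -0.2  -0.84  1.74 -0.15  1.54 -1.03]
```

View pics/w2.png

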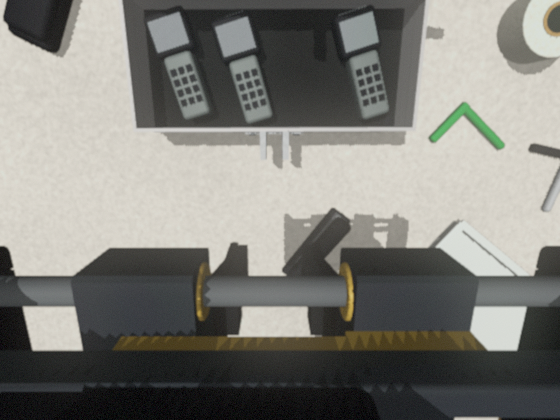

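```bash
python3 - <<'E'
from go import *
c=load('wrist'); im=c['img'][0:135,120:420,::-1]
g=np.clip(im.astype(float)*3,0,255).astype(np.uint8)
cv2.imwrite('pics/crop3.png',cv2.resize(g,None,fx=2.6,fy=2.6,interpolation=cv2.INTER_CUBIC))
def tc(p):
    d=p[:2]-CASE[:2]; k=CASE[2]; return np.array([d@[np.cos(k),np.sin(k)],d@[-np.sin(k),np.cos(k)]])
for n,(a,s,k,b) in dict(s1=((162,8),(168,32),(186,85),(195,121)),s2=((230,13),(236,37),(250,90),(258,124)),s3=((352,6),(357,32),(370,85),(377,119))).items():
    A,S,K,B=[tc(ray(c,*q,.052)) for q in (a,s,k,b)]
    print(n,A.round(4),S.round(4),K.round(4),B.round(4),'mid',((A+B)/2).round(4),'len',np.linalg.norm(A-B).round(4),'ang',np.degrees(np.arctan2(*(A-B)[::-1])).round(1))
print('case front corners',[tc(ray(c,u,v,.085)).round(4) for u,v in ((137,128),(414,129))])
E
```

```text
s1 [0.0644 0.1296] [0.0392 0.1248] [-0.0197  0.1078] [-0.0624  0.0996] mid [0.001  0.1146] len 0.1303 ang 13.3
s2 [0.059  0.0507] [0.0337 0.0445] [-0.0256  0.0292] [-0.0663  0.0199] mid [-0.0036  0.0353] len 0.129 ang 13.8
s3 [ 0.0659 -0.0911] [ 0.0387 -0.0987] [-0.0201 -0.1185] [-0.0604 -0.1304] mid [ 0.0028 -0.1108] len 0.1323 ang 17.3
case front corners [array([-0.0701,  0.1606]), array([-0.0719, -0.1649])]
```

View pics/crop3.png

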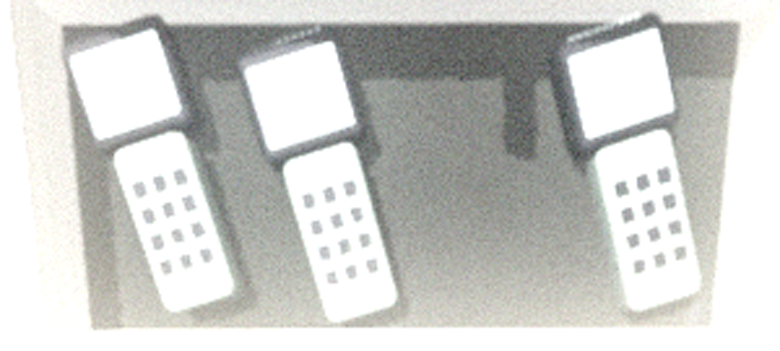

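```bash
python3 - <<'E'
from go import *
s3=W(CASE,.0025,-.1105); print(s3)
t=W(TRAY,0,.08)
seq([(*s3,.30,54),(*s3,.0285,None),(*s3,.30,None),(*t,.30,1),(*t,.012,None)])
E
```

```text
[0.59854051 0.11805675]
t 10.9 pos [0.424  0.1159 0.3222] yaw 40.1 tilt 0.12 w 0.0284 F [ 0.3  0.1 -0.4] q [ 0.67 -0.2  -0.84  1.74 -0.15  1.54 -1.03]
shift mm [134.8 110.8  22.2] turn -13.9 minrows 3.9
shift mm [  0.    0.  271.5] turn 0 minrows 6.0
shift mm [   0.     0.  -271.5] turn 0 minrows 6.0
shift mm [-352.6   67.6   -0. ] turn 53 minrows 8.0
shift mm [  0.   0. 288.] turn 0 minrows 6.4
```

>>> apply_moves(plan=[[34,28,5.5,0],[34,28,5.5,0],[34,28,5.5,0],[32.8,26.8,5.5,0],[0,0,0,-7]], grip=-0.15)

```text
time: 11.45
position: [0.6026, 0.1159, 0.2948]
eef_rot: [-2.873, -1.253, 0.01]
force: [-0.6, -0.2, -0.7]
gripper_width: 0.0494
```

>>> apply_moves(plan=[[0,0,0,-7],[0,0,45,0],[0,0,45,0],[0,0,45,0],[0,0,45,0]])

```text
time: 11.95
position: [0.5985, 0.1177, 0.1187]
eef_rot: [-2.797, -1.431, 0.002]
force: [0.7, -1.5, 0.8]
gripper_width: 0.0501
```

```bash
python3 - <<'E'
from go import *
s3=W(CASE,.0025,-.1105); seq([(*s3,.0285,54)])
E
```

```text
t 11.9 pos [0.5985 0.1177 0.1187] yaw 54.2 tilt 0.07 w 0.0501 F [ 0.7 -1.5  0.8] q [ 0.5   0.47 -0.95  1.66  0.4   1.22 -1.15]
shift mm [ 0.3 -0.1 90.2] turn 0.2 minrows 2.0
```

>>> apply_moves(plan=[[0,0,30,0],[0,0,25,0],[0,0,20,0],[0,0,15,0],[0,0,0,0]])

```text
time: 12.45
position: [0.5972, 0.1175, 0.0287]
eef_rot: [-2.797, -1.428, 0.007]
force: [-0.5, 0.1, 0.3]
gripper_width: 0.0499
```

>>> apply_moves(plan=[[0,0,0,0],[0,0,0,0],[0,0,0,0],[0,0,0,0],[0,0,0,0]], grip=1)

```text
time: 12.95
position: [0.6, 0.1185, 0.0327]
eef_rot: [2.799, 1.426, 0.003]
force: [-1.2, 0.1, 4.3]
gripper_width: 0.0361
```

>>> apply_moves(plan=[[0,0,0,0],[0,0,-10,0],[0,0,-20,0],[0,0,-20,0],[0,0,0,0]])

```text
time: 13.45
position: [0.6008, 0.1186, 0.084]
eef_rot: [2.798, 1.425, 0.006]
force: [-0.2, 0.8, -1.6]
gripper_width: 0.0363
```

```bash
python3 - <<'E'
from go import *
s3=W(CASE,.0025,-.1105); t=W(TRAY,0,.08)
seq([(*s3,.25,None),(*t,.25,1),(*t,.012,None)])
E
```

```text
t 13.4 pos [0.6008 0.1186 0.084 ] yaw 54.0 tilt 0.25 w 0.0363 F [-0.2  0.8 -1.6] q [ 0.49  0.51 -0.92  1.69  0.44  1.16 -1.18]
shift mm [  -1.8   -1.5 -166. ] turn 0 minrows 3.7
shift mm [-352.5   67.7   -0. ] turn 53.0 minrows 8.0
shift mm [  0.   0. 238.] turn 0 minrows 5.3
```

>>> apply_moves(plan=[[0,0,-35,0],[0,0,-45,0],[0,0,-45,0],[0,0,-41,0],[0,0,0,0]])

```text
time: 13.95
position: [0.6017, 0.1194, 0.2528]
eef_rot: [2.797, 1.425, 0.013]
force: [0.1, 1.0, -2.2]
gripper_width: 0.0357
```

>>> apply_moves(plan=[[-39,7.5,0,0],[-39,7.5,0,0],[-39,7.5,0,0],[-39,7.5,0,0],[-39,7.5,0,0]])

```text
time: 14.45
position: [0.513, -0.0634, 0.2455]
eef_rot: [-2.799, -1.425, 0.003]
force: [0.9, -1.1, -1.2]
gripper_width: 0.0363
```

>>> apply_moves(plan=[[-39,7.5,0,0],[-39,7.5,0,0],[-39,7.5,0,0],[-40,6,0,0],[0,0,0,7.6]])

```text
time: 14.95
position: [0.4408, -0.2122, 0.2452]
eef_rot: [-2.895, -1.219, 0.008]
force: [-0.6, -0.0, -2.8]
gripper_width: 0.0361
```

>>> apply_moves(plan=[[0,0,0,7.6],[0,0,0,7.6],[0,0,0,7.6],[0,0,0,7.6],[0,0,0,7.6]])

```text
time: 15.45
position: [0.4445, -0.2053, 0.2455]
eef_rot: [-3.132, -0.221, 0.004]
force: [-0.7, -1.0, -2.6]
gripper_width: 0.0364
```

>>> apply_moves(plan=[[0,0,0,7.4],[0,0,40,0],[0,0,40,0],[0,0,40,0],[0,0,40,0]])

```text
time: 15.95
position: [0.4441, -0.2051, 0.0845]
eef_rot: [-3.141, -0.027, 0.003]
force: [0.3, 0.1, -2.3]
gripper_width: 0.036
```

```bash
python3 - <<'E'
from go import *
t=W(TRAY,0,.08)
seq([(*t,.013,1)])
c=snap('top')
cv2.imwrite('pics/crop4.png',cv2.resize(c['color'][130:290,180:420,::-1],None,fx=3.2,fy=3.2,interpolation=cv2.INTER_CUBIC))
E
```

```text
t 15.9 pos [ 0.4441 -0.2051  0.0845] yaw 1.0 tilt 0.11 w 0.036 F [ 0.3  0.1 -2.3] q [ 1.17  0.18 -0.85  1.98  0.15  1.05 -1.3 ]
shift mm [ 1.9  1.8 71.5] turn -0.0 minrows 1.6
```

View pics/crop4.png

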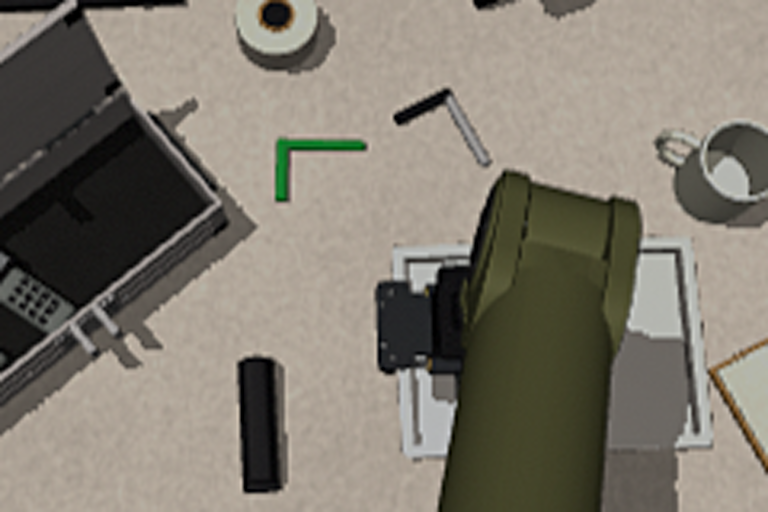

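>>> apply_moves(plan=[[2,2,25,0],[0,0,20,0],[0,0,15,0],[0,0,9,0],[0,0,0,0]])

```text
time: 16.5
position: [0.4471, -0.2071, 0.0178]
eef_rot: [-3.141, -0.027, 0.002]
force: [-0.2, 0.9, -2.0]
gripper_width: 0.0356
```

>>> apply_moves(plan=[[0,0,1,0],[0,0,0,0],[0,0,0,0],[0,0,0,0],[0,0,0,0]], grip=-0.15)

```text
time: 17.0
position: [0.4479, -0.2076, 0.0178]
eef_rot: [3.141, 0.027, 0.001]
force: [-1.5, 1.2, -0.0]
gripper_width: 0.0496
```

>>> apply_moves(plan=[[0,0,-30,0],[0,0,-45,0],[0,0,-45,0],[0,0,-45,0],[0,0,-45,0]])

```text
time: 17.5
position: [0.4475, -0.2071, 0.2295]
eef_rot: [3.141, 0.028, 0.0]
force: [0.5, -0.8, -0.7]
gripper_width: 0.0501
```

```bash
python3 - <<'E'
from go import *
s=W(CASE,-.0036,.0353)
t=W(TRAY,0,.0)
seq([(*s,.25,54),(*s,.0285,None),(*s,.25,None),(*t,.25,1),(*t,.015,None)])
E
```

```text
t 17.5 pos [ 0.4475 -0.2071  0.2295] yaw 1.0 tilt 0.05 w 0.0501 F [ 0.5 -0.8 -0.7] q [ 1.25  0.02 -0.86  1.79  0.01  1.34 -1.17]
shift mm [  60.3 -431.9  -20.5] turn -53.0 minrows 9.7
shift mm [  0.    0.  221.5] turn 0 minrows 4.9
shift mm [   0.     0.  -221.5] turn 0 minrows 4.9
shift mm [-445.8  258.8   -0. ] turn 53 minrows 11.5
shift mm [  0.   0. 235.] turn 0 minrows 5.2
```

>>> apply_moves(plan=[[6,-43.2,-2,0],[6,-43.2,-2,0],[6,-43.2,-2,0],[6,-43.2,-2,0],[6,-43.2,-2,0]])

```text
time: 18.0
position: [0.4738, 0.0109, 0.2377]
eef_rot: [3.14, 0.027, 0.001]
force: [0.8, -0.6, -0.8]
gripper_width: 0.0498
```

>>> apply_moves(plan=[[6,-43.2,-2,0],[6,-43.2,-2,0],[6,-43.2,-2,0],[6,-43.2,-2,0],[6,-43.2,-2,0]])

```text
time: 18.5
position: [0.5006, 0.2267, 0.2475]
eef_rot: [3.141, 0.025, 0.0]
force: [0.4, -1.1, 1.6]
gripper_width: 0.0502
```

>>> apply_moves(plan=[[0,0,0,-7.6],[0,0,0,-7.6],[0,0,0,-7.6],[0,0,0,-7.6],[0,0,0,-7.6]])

```text
time: 19.0
position: [0.5001, 0.2257, 0.2474]
eef_rot: [2.958, 1.057, -0.0]
force: [0.8, 0.7, 0.5]
gripper_width: 0.0502
```

>>> apply_moves(plan=[[0,0,0,-7.6],[0,0,0,-7.4],[0,0,45,0],[0,0,45,0],[0,0,35,0]])

```text
time: 19.5
position: [0.4996, 0.2247, 0.1202]
eef_rot: [2.799, 1.425, -0.002]
force: [0.7, -1.0, 0.6]
gripper_width: 0.0501
```

```bash
python3 - <<'E'
from go import *
s=W(CASE,-.0036,.0353)
seq([(*s,.0285,54)])
E
```

```text
t 19.5 pos [0.4996 0.2247 0.1202] yaw 54.0 tilt 0.09 w 0.0501 F [ 0.7 -1.   0.6] q [ 0.55  0.45 -1.24  1.8   0.45  1.22 -1.45]
shift mm [ 1.2 -0.2 91.7] turn -0.0 minrows 2.0
```

>>> apply_moves(plan=[[1,0,32,0],[0,0,26,0],[0,0,20,0],[0,0,14,0],[0,0,0,0]])

```text
time: 20.0
position: [0.4996, 0.2257, 0.0288]
eef_rot: [-2.799, -1.426, 0.005]
force: [-0.4, 0.2, -0.1]
gripper_width: 0.0501
```

>>> apply_moves(plan=[[0,0,0,0],[0,0,0,0],[0,0,0,0],[0,0,0,0],[0,0,0,0]], grip=1)

```text
time: 20.5
position: [0.5015, 0.2269, 0.0316]
eef_rot: [2.799, 1.426, 0.003]
force: [-1.4, -1.1, 6.6]
gripper_width: 0.0361
```

>>> apply_moves(plan=[[0,0,0,0],[0,0,-10,0],[0,0,-30,0],[0,0,-40,0],[0,0,-45,0]])

```text
time: 21.0
position: [0.4996, 0.2257, 0.156]
eef_rot: [-2.799, -1.427, 0.004]
force: [0.9, -0.4, -2.0]
gripper_width: 0.036
```

>>> apply_moves(plan=[[0,0,-45,0],[0,0,-50,0],[0,0,0,0]])

```text
time: 21.3
position: [0.5033, 0.229, 0.2572]
eef_rot: [2.798, 1.426, 0.016]
force: [0.2, 0.5, -2.2]
gripper_width: 0.0362
```

```bash
python3 - <<'E'
from go import *
t=W(TRAY,0,.0)
seq([(*t,.25,1),(*t,.013,None)])
E
```

```text
t 21.3 pos [0.5033 0.229  0.2572] yaw 54.0 tilt 0.61 w 0.0362 F [ 0.2  0.5 -2.2] q [ 0.63  0.32 -1.32  1.62  0.31  1.43 -1.35]
shift mm [-450.1  258.1    7.2] turn 53.0 minrows 11.5
shift mm [  0.   0. 237.] turn 0 minrows 5.3
```

>>> apply_moves(plan=[[-37.5,21.5,0,0],[-37.5,21.5,0,0],[-37.5,21.5,0,0],[-37.5,21.5,0,0],[-37.5,21.5,0,0]])

```text
time: 21.8
position: [0.4763, 0.0098, 0.2496]
eef_rot: [2.798, 1.425, -0.003]
force: [1.1, 0.2, -2.7]
gripper_width: 0.0359
```

>>> apply_moves(plan=[[-37.5,21.5,0,0],[-37.5,21.5,0,0],[-37.5,21.5,0,0],[-37.5,21.5,0,0],[-37.5,21.5,0,0]])

```text
time: 22.3
position: [0.4531, -0.2048, 0.2499]
eef_rot: [2.799, 1.426, -0.003]
force: [1.2, 0.3, -1.6]
gripper_width: 0.0363
```

>>> apply_moves(plan=[[-37.5,21.5,0,0],[-37.5,21.5,0,0],[0,0,0,7.6],[0,0,0,7.6],[0,0,0,7.6]])

```text
time: 22.8
position: [0.4442, -0.2891, 0.2494]
eef_rot: [-3.027, -0.835, 0.001]
force: [0.4, 0.8, -2.3]
gripper_width: 0.0359
```

>>> apply_moves(plan=[[0,0,0,7.6],[0,0,0,7.6],[0,0,0,7.6],[0,0,0,7.4],[0,0,0,0]])

```text
time: 23.3
position: [0.4444, -0.2889, 0.2497]
eef_rot: [-3.141, -0.027, 0.002]
force: [-0.2, 0.0, -2.1]
gripper_width: 0.036
```

```bash
python3 - <<'E'
from go import *
t=W(TRAY,0,.0)
seq([(*t,.014,1)])
E
```

```text
t 23.3 pos [ 0.4444 -0.2889  0.2497] yaw 1.0 tilt 0.08 w 0.036 F [-0.2  0.  -2.1] q [ 1.36  0.12 -0.89  1.68  0.1   1.39 -1.1 ]
shift mm [  3.2  -1.9 235.7] turn -0.0 minrows 5.2
```

>>> apply_moves(plan=[[3,-2,45,0],[0,0,45,0],[0,0,45,0],[0,0,40,0],[0,0,25,0]])

```text
time: 23.8
position: [0.4456, -0.2859, 0.0469]
eef_rot: [-3.138, -0.033, 0.006]
force: [-1.1, 0.1, -2.0]
gripper_width: 0.036
```

>>> apply_moves(plan=[[0,0,18,0],[0,0,12,0],[0,0,8,0],[0,0,0,0],[0,0,0,0]])

```text
time: 24.3
position: [0.4485, -0.2876, 0.0131]
eef_rot: [3.14, 0.029, 0.002]
force: [-0.5, 0.9, -2.0]
gripper_width: 0.0358
```

>>> apply_moves(plan=[[0,0,0,0],[0,0,0,0],[0,0,0,0],[0,0,0,0],[0,0,0,0]], grip=-0.15)

```text
time: 24.8
position: [0.4479, -0.2873, 0.0126]
eef_rot: [3.141, 0.027, 0.0]
force: [0.3, 0.2, 0.5]
gripper_width: 0.0493
```

>>> apply_moves(plan=[[0,0,-30,0],[0,0,-45,0],[0,0,-45,0],[0,0,-45,0],[0,0,-45,0]])

```text
time: 25.3
position: [0.4477, -0.2869, 0.2244]
eef_rot: [3.141, 0.028, -0.0]
force: [-0.0, -0.8, -0.0]
gripper_width: 0.0499
```

```bash
python3 - <<'E'
from go import *
s=W(CASE,.001,.1143)
t=W(TRAY,0,-.08)
seq([(*s,.25,54),(*s,.0285,None)])
E
```

```text
t 25.3 pos [ 0.4477 -0.2869  0.2244] yaw 1.0 tilt 0.04 w 0.0499 F [-0.  -0.8 -0. ] q [ 1.36  0.14 -0.91  1.72  0.12  1.34 -1.12]
shift mm [  15.4 -576.1  -25.6] turn -53.0 minrows 12.8
shift mm [  0.    0.  221.5] turn 0 minrows 4.9
```

>>> apply_moves(plan=[[0,0,-10,-7.6],[0,0,-10,-7.6],[0,0,-6,-7.6],[0,0,0,-7.6],[0,0,0,-7.6]])

```text
time: 25.8
position: [0.448, -0.2872, 0.2488]
eef_rot: [2.958, 1.057, -0.0]
force: [-0.9, -0.3, -0.7]
gripper_width: 0.0499
```

>>> apply_moves(plan=[[0,0,0,-7.6],[0,0,0,-7.4],[36,-25.7,0,0],[36,-25.7,0,0],[36,-25.7,0,0]])

```text
time: 26.3
position: [0.449, -0.1529, 0.2482]
eef_rot: [-2.799, -1.425, -0.001]
force: [0.3, 0.2, 0.3]
gripper_width: 0.05
```

>>> apply_moves(plan=[[36,-25.7,0,0],[36,-25.7,0,0],[36,-25.7,0,0],[36,-25.7,0,0],[36,-25.7,0,0]])

```text
time: 26.8
position: [0.4505, 0.0684, 0.2483]
eef_rot: [2.797, 1.425, -0.001]
force: [1.1, 0.4, -0.0]
gripper_width: 0.05
```

>>> apply_moves(plan=[[36,-25.7,0,0],[36,-25.7,0,0],[36,-25.7,0,0],[36,-25.7,0,0],[37,-25.6,0,0]])

```text
time: 27.3
position: [0.4535, 0.2831, 0.2483]
eef_rot: [-2.798, -1.425, 0.002]
force: [-0.3, 0.2, 0.8]
gripper_width: 0.0497
```

```bash
python3 - <<'E'
from go import *
s=W(CASE,.001,.1143)
seq([(*s,.12,54),(*s,.0285,None)])
E
```

```text
t 27.3 pos [0.4535 0.2831 0.2483] yaw 54.0 tilt 0.09 w 0.0497 F [-0.3  0.2  0.8] q [ 0.54  0.27 -1.33  1.67  0.26  1.41 -1.44]
shift mm [  4.6  -4.1 128.3] turn -0.0 minrows 2.9
shift mm [ 0.   0.  91.5] turn 0 minrows 2.0
```

>>> apply_moves(plan=[[4.5,-4,43,0],[0,0,43,0],[0,0,42,0],[0,0,0,0]])

```text
time: 27.7
position: [0.449, 0.2852, 0.116]
eef_rot: [-2.798, -1.428, 0.016]
force: [0.1, -0.8, -0.3]
gripper_width: 0.0502
```

```bash
python3 - <<'E'
from go import *
s=W(CASE,.001,.1143)
seq([(*s,.12,54),(*s,.0285,None)])
c=snap('wrist','w3.png')
E
```

```text
t 27.7 pos [0.449  0.2852 0.116 ] yaw 54.1 tilt 0.59 w 0.0502 F [ 0.1 -0.8 -0.3] q [ 0.41  0.4  -1.21  1.84  0.4   1.2  -1.55]
shift mm [ 5.6  0.7 -4. ] turn 0.1 minrows 0.2
shift mm [ 0.   0.  91.5] turn 0 minrows 2.0
```

View pics/w3.png

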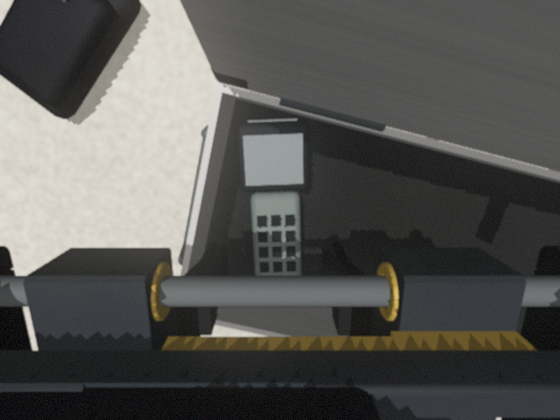

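>>> apply_moves(plan=[[0,0,0,0],[2,0,0,0],[0,0,20,0],[0,0,15,0],[0,0,0,0]])

```text
time: 28.25
position: [0.4534, 0.2883, 0.0851]
eef_rot: [2.799, 1.426, -0.003]
force: [0.4, -0.6, -0.6]
gripper_width: 0.0499
```

```bash
python3 - <<'E'
from go import *
s=W(CASE,.001,.1143)
seq([(*s,.0285,54)])
E
```

```text
t 28.2 pos [0.4534 0.2883 0.0851] yaw 54.0 tilt 0.12 w 0.0499 F [ 0.4 -0.6 -0.6] q [ 0.37  0.44 -1.17  1.86  0.45  1.14 -1.59]
shift mm [ 0.5 -1.  56.6] turn -0.0 minrows 1.3
```

>>> apply_moves(plan=[[0,0,22,0],[0,0,18,0],[0,0,12,0],[0,0,4,0],[0,0,0,0]])

```text
time: 28.75
position: [0.4534, 0.2892, 0.0296]
eef_rot: [-2.798, -1.427, 0.002]
force: [0.3, -0.3, 0.7]
gripper_width: 0.0501
```

>>> apply_moves(plan=[[0,0,0,0],[0,0,0,0],[0,0,0,0],[0,0,0,0],[0,0,0,0]], grip=1)

```text
time: 29.25
position: [0.454, 0.2896, 0.0306]
eef_rot: [-2.799, -1.426, -0.001]
force: [-0.4, 0.7, 5.5]
gripper_width: 0.0361
```

>>> apply_moves(plan=[[0,0,0,0],[0,0,-10,0],[0,0,-30,0],[0,0,-40,0],[0,0,-45,0]])

```text
time: 29.75
position: [0.4528, 0.2882, 0.1553]
eef_rot: [2.799, 1.427, -0.005]
force: [0.8, -0.4, -1.7]
gripper_width: 0.036
```

>>> apply_moves(plan=[[0,0,-45,0],[0,0,-50,0],[0,0,0,0]])

```text
time: 30.05
position: [0.4561, 0.2919, 0.2563]
eef_rot: [2.798, 1.427, 0.016]
force: [0.8, -0.2, -1.7]
gripper_width: 0.0359
```

```bash
python3 - <<'E'
from go import *
t=W(TRAY,0,-.08)
seq([(*t,.25,1),(*t,.013,None)])
E
```

```text
t 30.1 pos [0.4561 0.2919 0.2563] yaw 54.0 tilt 0.58 w 0.0359 F [ 0.8 -0.2 -1.7] q [ 0.51  0.26 -1.3   1.65  0.26  1.42 -1.45]
shift mm [-537.3  381.2    6.3] turn 53.0 minrows 14.6
shift mm [  0.   0. 237.] turn 0 minrows 5.3
```

>>> apply_moves(plan=[[-35.8,25.4,0,0],[-35.8,25.4,0,0],[-35.8,25.4,0,0],[-35.8,25.4,0,0],[-35.8,25.4,0,0]])

```text
time: 30.55
position: [0.4506, 0.067, 0.2496]
eef_rot: [2.798, 1.422, -0.002]
force: [0.9, -0.6, -2.2]
gripper_width: 0.0365
```

>>> apply_moves(plan=[[-35.8,25.4,0,0],[-35.8,25.4,0,0],[-35.8,25.4,0,0],[-35.8,25.4,0,0],[-35.8,25.4,0,0]])

```text
time: 31.05
position: [0.448, -0.1513, 0.2492]
eef_rot: [-2.799, -1.427, 0.003]
force: [1.4, 0.7, -1.3]
gripper_width: 0.0361
```

>>> apply_moves(plan=[[-35.8,25.4,0,0],[-35.8,25.4,0,0],[-35.8,25.4,0,0],[-35.8,25.4,0,0],[-35.8,25.4,0,0]])

```text
time: 31.55
position: [0.4456, -0.3707, 0.2489]
eef_rot: [-2.798, -1.426, 0.002]
force: [0.9, -0.2, -1.6]
gripper_width: 0.0361
```

>>> apply_moves(plan=[[0,0,0,7.6],[0,0,0,7.6],[0,0,0,7.6],[0,0,0,7.6],[0,0,0,7.6]])

```text
time: 32.05
position: [0.4459, -0.3688, 0.2488]
eef_rot: [-3.111, -0.429, 0.003]
force: [0.1, 0.2, -3.9]
gripper_width: 0.0358
```

>>> apply_moves(plan=[[0,0,0,7.6],[0,0,0,7.4],[0,0,35,0],[0,0,45,0],[0,0,0,0]])

```text
time: 32.55
position: [0.4419, -0.3662, 0.163]
eef_rot: [-3.132, -0.028, 0.017]
force: [-1.3, 1.1, -3.4]
gripper_width: 0.0359
```

```bash
python3 - <<'E'
from go import *
t=W(TRAY,0,-.08)
seq([(*t,.0135,1)])
E
```

```text
t 32.5 pos [ 0.4419 -0.3662  0.163 ] yaw 1.0 tilt 0.8 w 0.0359 F [-1.3  1.1 -3.4] q [ 1.17  0.26 -0.61  1.69  0.16  1.25 -1.03]
shift mm [  7.1   0.9 149.5] turn 0.0 minrows 3.3
```

>>> apply_moves(plan=[[3,-1,40,0],[0,0,40,0],[0,0,30,0],[0,0,22,0],[0,0,10,0]])

```text
time: 33.05
position: [0.4487, -0.3678, 0.027]
eef_rot: [-3.14, -0.027, 0.004]
force: [-0.5, 0.6, -1.5]
gripper_width: 0.0357
```

>>> apply_moves(plan=[[0,0,9,0],[0,0,0,0],[0,0,0,0],[0,0,0,0]])

```text
time: 33.45
position: [0.4504, -0.3688, 0.0204]
eef_rot: [3.14, 0.028, 0.002]
force: [0.2, -0.1, -2.2]
gripper_width: 0.036
```

>>> apply_moves(plan=[[0,0,0,0],[0,0,0,0],[0,0,0,0],[0,0,0,0],[0,0,0,0]], grip=-0.15)

```text
time: 33.95
position: [0.4496, -0.3682, 0.0191]
eef_rot: [3.141, 0.028, -0.0]
force: [-0.2, -0.2, 0.3]
gripper_width: 0.0501
```

>>> apply_moves(plan=[[0,0,-30,0],[0,0,-45,0],[0,0,-45,0],[0,0,-45,0],[0,0,-45,0]])

```text
time: 34.45
position: [0.4494, -0.3679, 0.2309]
eef_rot: [3.141, 0.028, -0.0]
force: [0.8, -0.7, -0.6]
gripper_width: 0.05
```

```bash
python3 - <<'E'
from go import *
# closing target: bar at theta=1.75
r=np.hypot(.135,.05); a=np.pi-np.arctan2(.05,.135)-1.75
b=W(CASE,.075+.0015+r*np.cos(a),0); print(r*np.cos(a),.085+r*np.sin(a))
seq([(*W(CASE,-.0,0),.33,130),(*b,.33,None)])
E
```

```text
0.0732625148563783 0.20892580004550687
t 34.5 pos [ 0.4494 -0.3679  0.2309] yaw 1.0 tilt 0.02 w 0.05 F [ 0.8 -0.7 -0.6] q [ 1.18  0.22 -0.63  1.6   0.13  1.36 -1.01]
shift mm [  86.4 -567.5  -99.1] turn -129.0 minrows 16.1
shift mm [ -0.  149.8  -0. ] turn 0 minrows 3.3
```

>>> apply_moves(plan=[[0,0,-20,-8.3],[0,0,-20,-8.3],[0,0,-20,-8.3],[0,0,-20,-8.3],[0,0,-20,-8.3]])

```text
time: 34.95
position: [0.4495, -0.368, 0.3298]
eef_rot: [2.924, 1.148, -0.001]
force: [0.9, -0.1, 1.1]
gripper_width: 0.0502
```

>>> apply_moves(plan=[[0,0,0,-8.3],[0,0,0,-8.3],[0,0,0,-8.3],[0,0,0,-8.3],[0,0,0,-8.3]])

```text
time: 35.45
position: [0.4496, -0.368, 0.3289]
eef_rot: [-2.328, -2.109, 0.0]
force: [0.4, 0.1, -0.4]
gripper_width: 0.0499
```

>>> apply_moves(plan=[[0,0,0,-8.3],[0,0,0,-8.3],[0,0,0,-8.3],[0,0,0,-8.3],[0,0,0,-8.3]])

```text
time: 35.95
position: [0.4495, -0.368, 0.3289]
eef_rot: [-1.429, -2.797, 0.0]
force: [-0.3, 0.3, 0.0]
gripper_width: 0.0502
```

>>> apply_moves(plan=[[0,0,0,-4.5],[29.8,32.6,0,0],[29.8,32.6,0,0],[29.8,32.6,0,0],[29.8,32.6,0,0]])

```text
time: 36.45
position: [0.4728, -0.1911, 0.3289]
eef_rot: [-1.328, -2.847, 0.001]
force: [0.1, -0.3, -0.3]
gripper_width: 0.0498
```

>>> apply_moves(plan=[[29.8,32.6,0,0],[29.8,32.6,0,0],[29.8,32.6,0,0],[29.8,32.6,0,0],[29.8,32.6,0,0]])

```text
time: 36.95
position: [0.5017, 0.0277, 0.3291]
eef_rot: [1.328, 2.846, -0.003]
force: [0.9, 0.0, -0.8]
gripper_width: 0.05
```

>>> apply_moves(plan=[[29.8,32.6,0,0],[29.8,32.6,0,0],[29.8,32.6,0,0],[29.8,32.6,0,0],[0,0,0,0]], grip=0.3)

```text
time: 37.45
position: [0.5217, 0.2114, 0.3287]
eef_rot: [-1.302, -2.854, -0.007]
force: [-0.7, 1.9, 0.2]
gripper_width: 0.0311
```

```bash
python3 - <<'E'
from go import *
seq([(.6385,.2970,.33,130),(.6385,.2970,.192,130)])
c=snap('wrist'); t=snap('top')
o=np.hstack([cv2.resize(c['color'],(480,360)),cv2.resize(t['color'][180:300,280:420],(320,274))[:274].copy() if 0 else cv2.copyMakeBorder(cv2.resize(t['color'][190:290,290:410],(320,267)),0,93,0,0,cv2.BORDER_CONSTANT)])
cv2.imwrite('pics/v5.png',o[:,:,::-1])
E
```

```text
t 37.5 pos [0.5217 0.2114 0.3287] yaw 131.0 tilt 0.36 w 0.0311 F [-0.7  1.9  0.2] q [ 0.6   0.31 -1.26  1.47  0.28  1.58  0.07]
shift mm [-11.9 144.3  -1.3] turn 1.0 minrows 3.2
shift mm [  0.   0. 138.] turn 0 minrows 3.1
```

View pics/v5.png

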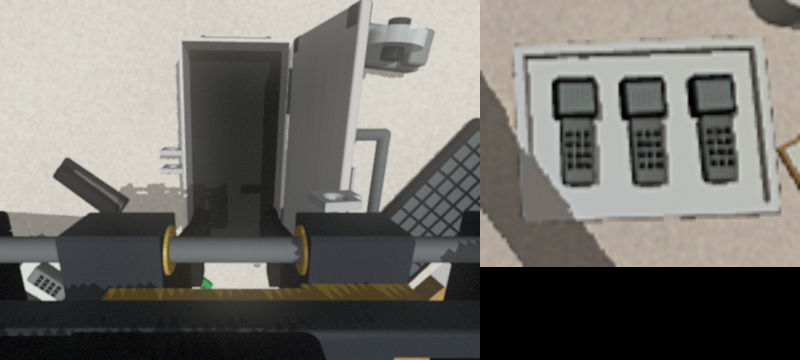

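>>> apply_moves(plan=[[-2.5,36,0,0],[-2.5,36,0,0],[-2.5,36,0,0],[-2.5,36,0,0],[0,0,0,0]])

```text
time: 38.05
position: [0.6445, 0.2856, 0.3259]
eef_rot: [-1.329, -2.843, 0.001]
force: [-0.5, 0.5, -0.6]
gripper_width: 0.0309
```

>>> apply_moves(plan=[[0,0,0,0],[0,0,0,0],[0,0,0,0]])

```text
time: 38.35
position: [0.6418, 0.2839, 0.33]
eef_rot: [1.33, 2.844, -0.001]
force: [0.0, -0.6, -0.6]
gripper_width: 0.0306
```

```bash
python3 - <<'E'
from go import *
seq([(.6385,.2970,.33,130),(.6385,.2970,.192,130)])
E
```

```text
t 38.4 pos [0.6418 0.2839 0.33  ] yaw 129.9 tilt 0.1 w 0.0306 F [ 0.  -0.6 -0.6] q [ 0.16  0.62 -1.09  1.09  0.55  1.71 -0.06]
shift mm [12.2  5.8 -0. ] turn -0.1 minrows 0.3
shift mm [  0.   0. 138.] turn 0 minrows 3.1
```

>>> apply_moves(plan=[[11,6,10,0],[0,0,0,0],[0,0,35,0],[0,0,30,0],[0,0,25,0]])

```text
time: 38.85
position: [0.6386, 0.298, 0.227]
eef_rot: [-1.326, -2.847, 0.002]
force: [0.0, -0.3, 0.1]
gripper_width: 0.0304
```

>>> apply_moves(plan=[[0,0,20,0],[0,0,12,0],[0,0,6,0],[0,0,0,0],[0,0,0,0]])

```text
time: 39.35
position: [0.6388, 0.2978, 0.1993]
eef_rot: [1.327, 2.843, -0.0]
force: [-9.5, -8.2, 32.0]
gripper_width: 0.0309
```

>>> apply_moves(plan=[[0,0,0,0],[0,0,0,0],[0,0,0,0],[0,0,0,0],[0,0,0,0]], grip=1)

```text
time: 39.85
position: [0.64, 0.2993, 0.1943]
eef_rot: [1.326, 2.845, 0.005]
force: [-2.0, -1.6, 11.8]
gripper_width: 0.0112
```

```bash
python3 - <<'E'
from go import *
seq([(.6385,.2970,.192,130)])
r=np.hypot(.135,.05); a0=np.pi-np.arctan2(.05,.135)
th=np.linspace(1.75,0,22); x=r*np.cos(a0-th); z=r*np.sin(a0-th)
for i in range(21): print(round(th[i+1],3),round((x[i+1]-x[i])*1e3,1),round(-(z[i+1]-z[i])*1e3,1))
E
```

```text
t 39.9 pos [0.64   0.2993 0.1943] yaw 130.0 tilt 0.24 w 0.0112 F [-2.  -1.6 11.8] q [ 0.19  0.68 -1.07  1.31  0.58  1.48 -0.13]
shift mm [-0.8 -2.6  2.3] turn 0.0 minrows 0.1
1.667 -10.6 -5.7
1.583 -11.0 -4.8
1.5 -11.4 -3.8
1.417 -11.6 -2.9
1.333 -11.8 -1.9
1.25 -12.0 -0.9
1.167 -12.0 0.1
1.083 -11.9 1.1
1.0 -11.8 2.1
0.917 -11.6 3.1
0.833 -11.3 4.0
0.75 -10.9 4.9
0.667 -10.5 5.8
0.583 -10.0 6.7
0.5 -9.4 7.5
0.417 -8.7 8.2
0.333 -8.0 8.9
0.25 -7.2 9.6
0.167 -6.4 10.1
0.083 -5.5 10.6
0.0 -4.6 11.1
```

>>> apply_moves(plan=[[0,0,-2,0],[0,-8,-5,0],[0,-10,-5.5,0],[0,-11,-4.8,0],[0,-11.4,-3.8,0]])

```text
time: 40.35
position: [0.6075, 0.272, 0.2126]
eef_rot: [-1.327, -2.847, -0.0]
force: [2.0, 1.4, 2.0]
gripper_width: 0.0109
```

>>> apply_moves(plan=[[0,-11.6,-2.9,0],[0,-11.8,-1.9,0],[0,-12,-0.9,0],[0,-12,0.1,0],[0,0,0,0]])

```text
time: 40.85
position: [0.5695, 0.2399, 0.2169]
eef_rot: [-1.327, -2.845, 0.007]
force: [-0.8, 0.7, 1.1]
gripper_width: 0.011
```

```bash
python3 - <<'E'
from go import *
o,M,y=cur(); P=o['position']; d=P[:2]-CASE[:2]
x=d@[np.cos(.698),np.sin(.698)]-.075-.002; z=P[2]+.019-.085
print(x,z,np.hypot(x,z),'theta',np.pi-np.arctan2(.05,.135)-np.arctan2(z,x),o['gripper_width'],o['force'])
E
```

```text
-0.018411861143983986 0.15088274519155864 0.1520019717876257 theta 1.0946634015170178 0.010986251666090581 [-0.83272193  0.70636443  1.08046874]
```

>>> apply_moves(plan=[[0,-11.8,2.1,0],[0,-11.6,3.1,0],[0,-11.3,4,0],[0,-10.9,4.9,0],[0,-10.5,5.8,0]])

```text
time: 41.35
position: [0.5279, 0.2053, 0.197]
eef_rot: [-1.327, -2.846, 0.002]
force: [2.2, 2.3, -1.8]
gripper_width: 0.0108
```

>>> apply_moves(plan=[[0,-10,6.7,0],[0,-9.4,7.5,0],[0,-8.7,8.2,0],[0,-8,8.9,0],[0,-7.2,9.6,0]])

```text
time: 41.85
position: [0.4946, 0.1774, 0.1559]
eef_rot: [-1.327, -2.846, 0.002]
force: [-2.7, 0.3, 1.2]
gripper_width: 0.0111
```

>>> apply_moves(plan=[[0,-6.4,9.5,0],[0,-5.5,9,0],[0,-3,7,0],[0,-1.6,5,0],[0,0,0,0]])

```text
time: 42.35
position: [0.4819, 0.1668, 0.1253]
eef_rot: [-1.326, -2.845, 0.004]
force: [-5.6, -1.0, 0.6]
gripper_width: 0.011
```

```bash
python3 - <<'E'
from go import *
o,M,y=cur(); P=o['position']; d=P[:2]-CASE[:2]
x=d@[np.cos(.698),np.sin(.698)]-.075-.002; z=P[2]+.019-.085
print(P,x,z,np.hypot(x,z),'theta',np.pi-np.arctan2(.05,.135)-np.arctan2(z,x),o['gripper_width'],o['force'])
E
```

```text
[0.48192061 0.16675829 0.12530844] -0.1325350180676169 0.059308440690490224 0.1451999385375935 theta 0.0660611682796084 0.011001938286239646 [-5.63231781 -0.99385736  0.58520528]
```

>>> apply_moves(plan=[[0,-1,2,0],[0,0,2,0],[0,0,0,0],[0,0,0,0]])

```text
time: 42.75
position: [0.4809, 0.1659, 0.1219]
eef_rot: [-1.326, -2.845, 0.006]
force: [-7.0, -1.5, 1.1]
gripper_width: 0.0109
```

>>> apply_moves(plan=[[0,0,0,0],[0,0,0,0],[0,0,0,0],[0,0,0,0],[0,0,0,0]], grip=-0.3)

```text
time: 43.25
position: [0.4832, 0.1668, 0.1227]
eef_rot: [1.327, 2.847, 0.001]
force: [-0.6, 0.0, 0.6]
gripper_width: 0.043
```

>>> apply_moves(plan=[[0,0,-45,0],[0,0,-45,0],[0,0,-45,0],[0,0,-45,0],[0,0,-10,0]])

```text
time: 43.75
position: [0.4848, 0.168, 0.3173]
eef_rot: [1.324, 2.841, 0.006]
force: [0.0, 0.5, -0.0]
gripper_width: 0.0566
```

```bash
python3 - <<'E'
from fit import *
from go import *
c=snap('top')
a=cv2.resize(c['color'][145:280,120:270],None,fx=3,fy=3,interpolation=cv2.INTER_CUBIC)
b=cv2.resize(c['color'][145:205,295:355],(345,345),interpolation=cv2.INTER_CUBIC)
o=np.zeros((405,800,3),np.uint8); o[:405,:450]=a; o[:345,455:]=b
cv2.imwrite('pics/v6.png',o[:,:,::-1]); seq([])
E
```

```text
t 43.8 pos [0.4846 0.1677 0.3165] yaw 130.0 tilt 0.4 w 0.0567 F [-0.3  0.2  1.3] q [ 0.89  0.09 -1.33  1.61  0.09  1.51  0.25]
```

View pics/v6.png

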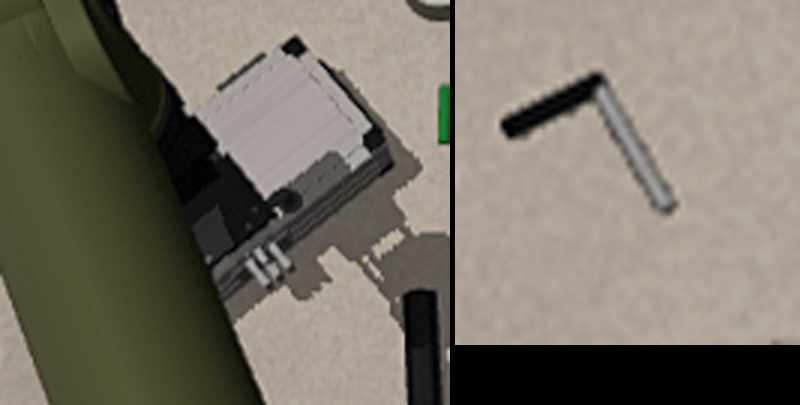

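```bash
python3 - <<'E'
from go import *
c=snap('wrist'); cc=load('wrist')
for q in ((-.108,0,.087),(-.108,.0135,.087),(-.108,-.0135,.087),(-.108,.017,.087),(-.108,-.017,.087),(-.075,.166,.095),(.075,.166,.095),(-.06,-.055,.141),(-.06,.055,.141)): print(q,proj(cc,[*W(CASE,q[0],q[1]),q[2]]).round(1))
a=cv2.resize(c['color'][0:250,210:430],None,fx=2.4,fy=2.4,interpolation=cv2.INTER_CUBIC)
b=cv2.resize(c['color'][165:215,225:275],(250,250),interpolation=cv2.INTER_CUBIC)
o=np.zeros((600,790,3),np.uint8); o[:a.shape[0],:a.shape[1]]=a; o[:250,535:785]=b
cv2.imwrite('pics/v7.png',o[:,:,::-1])
t=W(CASE,-.128,.112); t2=W(CASE,-.128,.022)
seq([(*t,.30,-140),(*t2,.3,None)])
E
```

```text
(-0.108, 0, 0.087) [228.4 181.7]
(-0.108, 0.0135, 0.087) [228.  170.5]
(-0.108, -0.0135, 0.087) [228.8 192.7]
(-0.108, 0.017, 0.087) [227.9 167.6]
(-0.108, -0.017, 0.087) [228.9 195.5]
(-0.075, 0.166, 0.095) [253.   26.2]
(0.075, 0.166, 0.095) [396.4  26.3]
(-0.06, -0.055, 0.141) [268.  240.5]
(-0.06, 0.055, 0.141) [267.4 137.3]
t 43.9 pos [0.4837 0.1671 0.314 ] yaw 130.0 tilt 0.22 w 0.0566 F [ 0.2 -0.2 -0.9] q [ 0.89  0.1  -1.33  1.61  0.09  1.51  0.25]
shift mm [111.1 -74.   14. ] turn -90.0 minrows 11.3
shift mm [  0. -90.  -0.] turn 0 minrows 2.0
```

View pics/v7.png

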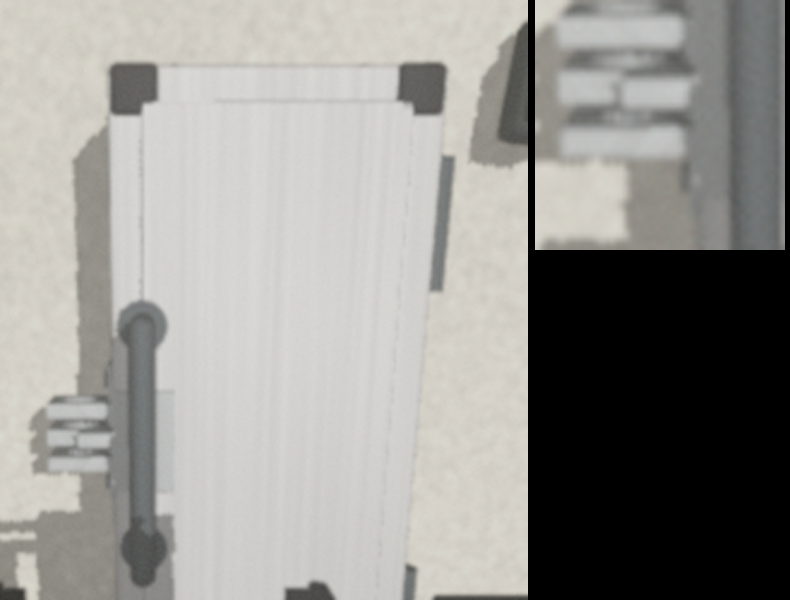

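>>> apply_moves(plan=[[0,0,0,-8.2],[0,0,0,-8.2],[0,0,0,-8.2],[0,0,0,-8.2],[0,0,0,-8.2]])

```text
time: 44.35
position: [0.4817, 0.1662, 0.3102]
eef_rot: [-0.236, -3.129, 0.001]
force: [0.2, 0.6, 0.5]
gripper_width: 0.0563
```

>>> apply_moves(plan=[[0,0,0,-8.2],[0,0,0,-8.2],[0,0,0,-8.2],[0,0,0,-8.2],[0,0,0,-8.2]])

```text
time: 44.85
position: [0.4817, 0.1662, 0.3102]
eef_rot: [0.875, -3.014, -0.001]
force: [0.6, 1.2, 0.9]
gripper_width: 0.0565
```

>>> apply_moves(plan=[[0,0,0,-8],[18.5,28,0,0],[18.5,28,0,0],[18.5,28,0,0],[18.5,28,0,0]])

```text
time: 45.35
position: [0.3752, 0.1951, 0.3123]
eef_rot: [1.065, -2.951, 0.009]
force: [-0.1, 0.3, 0.0]
gripper_width: 0.0567
```

>>> apply_moves(plan=[[0,0,45,0],[0,0,45,0],[0,0,45,0],[0,0,45,0],[0,0,0,0]])

```text
time: 45.85
position: [0.37, 0.1946, 0.1273]
eef_rot: [1.072, -2.936, -0.0]
force: [-0.2, 0.5, 0.2]
gripper_width: 0.0566
```

```bash
sed -i 's/^CASE=.*TRAY/CASE=np.array([.5268,.2021,.6981]); TRAY/' go.py; python3 - <<'E'
from go import *
t=W(CASE,-.128,.112); print(t, np.hypot(*t))
seq([(*t,.075,-140)])
E
```

```text
[0.35675421 0.20562555] 0.411771095833973
t 45.9 pos [0.37   0.1946 0.1273] yaw -139.9 tilt 0.94 w 0.0566 F [-0.2  0.5  0.2] q [ 0.67 -0.13 -1.13  2.07 -0.13  1.15  1.87]
shift mm [ 3.  16.9 52.3] turn 0.1 minrows 1.2
```

>>> apply_moves(plan=[[0,0,20,0],[0,0,20,0],[0,0,12,0],[3,17,0,0],[0,0,0,0]])

```text
time: 46.35
position: [0.3616, 0.2085, 0.0818]
eef_rot: [1.077, -2.946, 0.004]
force: [0.1, 0.5, 0.8]
gripper_width: 0.0566
```

```bash
python3 - <<'E'
from go import *
t=W(CASE,-.128,.112)
seq([(*t,.075,-140)])
E
```

```text
t 46.4 pos [0.3616 0.2085 0.0818] yaw -139.9 tilt 0.29 w 0.0566 F [0.1 0.5 0.8] q [ 0.66 -0.03 -1.21  2.13 -0.03  1.03  1.73]
shift mm [5.6 0.9 6.8] turn 0.1 minrows 0.2
```

>>> apply_moves(plan=[[0,0,-45,0],[0,0,-45,0],[0,0,-45,0],[0,0,-45,0],[-40,0,0,0]])

```text
time: 46.85
position: [0.3985, 0.2297, 0.2696]
eef_rot: [-1.055, 2.947, -0.024]
force: [1.2, 0.6, -2.4]
gripper_width: 0.0563
```

>>> apply_moves(plan=[[-40,0,0,0],[0,0,0,8.2],[0,0,0,8.2],[0,0,0,8.2],[0,0,0,8.2]])

```text
time: 47.35
position: [0.4251, 0.2592, 0.2619]
eef_rot: [0.188, -3.133, 0.005]
force: [0.2, 0.6, -0.6]
gripper_width: 0.0562
```

>>> apply_moves(plan=[[0,0,0,8.2],[0,0,0,8.2],[0,0,0,8.2],[0,0,0,8.2],[0,0,0,8.2]])

```text
time: 47.85
position: [0.4251, 0.259, 0.2621]
eef_rot: [0.922, 3.003, -0.007]
force: [-0.8, -0.1, -0.1]
gripper_width: 0.0567
```

>>> apply_moves(plan=[[0,0,0,8.2],[0,0,0,8.2],[0,0,0,8.2],[0,0,0,4.5],[0,0,0,0]])

```text
time: 48.35
position: [0.425, 0.2591, 0.262]
eef_rot: [1.639, 2.679, -0.006]
force: [-0.8, -0.1, 1.1]
gripper_width: 0.0567
```

```bash
python3 - <<'E'
from go import *
k=np.radians(116.9); g=np.array([.712,-.1965])+.035*np.array([np.cos(k),np.sin(k)]); print(g)
# stop short so that the wrist camera (71 mm ahead along tool x) sees the pin
v=g-.10*np.array([np.cos(k),np.sin(k)])
seq([(*v,.22,116.9)])
E
```

```text
[ 0.69616479 -0.16528709]
t 48.4 pos [0.425  0.2591 0.262 ] yaw 117.1 tilt 0.24 w 0.0567 F [-0.8 -0.1  1.1] q [ 0.5   0.03 -1.1   1.73  0.03  1.41 -0.14]
shift mm [-601.3   47.8   42. ] turn 0.2 minrows 13.4
```

>>> apply_moves(plan=[[-43,3.4,3,0],[-43,3.4,3,0],[-43,3.4,3,0],[-43,3.4,3,0],[-43,3.4,3,0]])

```text
time: 48.85
position: [0.5385, 0.0737, 0.2471]
eef_rot: [1.635, 2.681, -0.008]
force: [1.1, 0.7, 0.3]
gripper_width: 0.0562
```

>>> apply_moves(plan=[[-43,3.4,3,0],[-43,3.4,3,0],[-43,3.4,3,0],[-43,3.4,3,0],[-43,3.4,3,0]])

```text
time: 49.35
position: [0.6514, -0.1104, 0.2321]
eef_rot: [1.636, 2.681, -0.008]
force: [0.6, 2.0, 0.6]
gripper_width: 0.0567
```

>>> apply_moves(plan=[[-43,3.4,3,0],[-43,3.4,3,0],[-43,3.4,3,0],[-42,3.4,3,0],[0,0,0,0]])

```text
time: 49.85
position: [0.7406, -0.2627, 0.2163]
eef_rot: [-1.647, -2.673, 0.014]
force: [-1.1, -0.9, -0.6]
gripper_width: 0.0563
```

```bash
python3 - <<'E'
from go import *
c=snap('wrist','w4.png'); cc=load('wrist'); seq([])
for P in ([.712,-.1965,.006],[.6362,-.2349,.006],[.6849,-.143,.006]): print(proj(cc,P).round(1))
E
```

```text
t 49.9 pos [ 0.7403 -0.2584  0.2174] yaw 116.9 tilt 0.4 w 0.0562 F [-0.5  0.9 -0.1] q [ 0.67  0.72 -0.71  1.01  0.45  1.56  0.55]
[280.5 118.8]
[202.6 119.1]
[280.6  58.9]
```

View pics/w4.png

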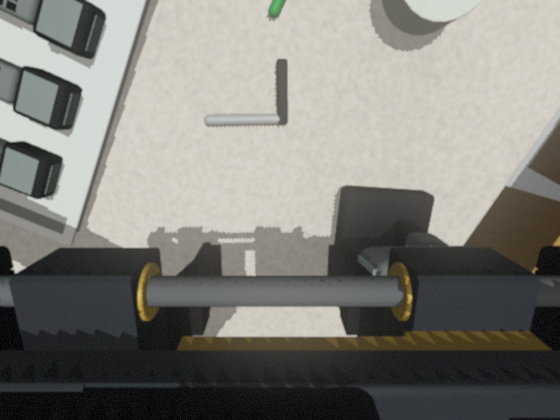

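>>> apply_moves(plan=[[35,1.2,0,0],[35,1.2,0,0],[33,1.2,20,0],[0,0,45,0],[0,0,45,0]])

```text
time: 50.4
position: [0.697, -0.1581, 0.1118]
eef_rot: [1.629, 2.682, -0.006]
force: [0.8, -1.2, -0.9]
gripper_width: 0.0565
```

>>> apply_moves(plan=[[0,0,40,0],[0,0,30,0],[0,0,10,0],[0,0,0,0],[0,0,0,0]])

```text
time: 50.9
position: [0.6976, -0.1605, 0.0322]
eef_rot: [1.636, 2.679, -0.005]
force: [0.5, 0.4, 1.1]
gripper_width: 0.0567
```

```bash
python3 - <<'E'
from go import *
seq([(.697,-.165,.003,116.9)])
E
```

```text
t 50.9 pos [ 0.6976 -0.1605  0.0322] yaw 117.2 tilt 0.24 w 0.0567 F [0.5 0.4 1.1] q [ 0.67  0.71 -0.71  1.44  0.48  1.17  0.37]
shift mm [-3.7 -2.6 29.2] turn 0.3 minrows 0.7
```

>>> apply_moves(plan=[[-3.5,-2.5,10,0.3],[0,0,9,0],[0,0,6,0],[0,0,3.5,0],[0,0,0,0]])

```text
time: 51.4
position: [0.6956, -0.1651, 0.0012]
eef_rot: [-1.644, -2.676, 0.007]
force: [0.3, -0.3, -0.1]
gripper_width: 0.0564
```

>>> apply_moves(plan=[[0,0,0,0],[0,0,0,0],[0,0,0,0],[0,0,0,0],[0,0,0,0]], grip=0.3)

```text
time: 51.9
position: [0.6957, -0.1652, 0.0015]
eef_rot: [-1.645, -2.676, 0.007]
force: [0.6, -0.5, -0.8]
gripper_width: 0.0317
```

```bash
python3 - <<'E'
from go import *
seq([(.697,-.165,.003,116.9)])
E
```

```text
t 51.9 pos [ 0.6957 -0.1652  0.0015] yaw 116.9 tilt 0.26 w 0.0317 F [ 0.6 -0.5 -0.8] q [ 0.66  0.74 -0.69  1.46  0.5   1.13  0.35]
shift mm [-0.4  1.3 -1.5] turn -0.0 minrows 0.0
```

Good; z 1.5 mm, close to the desk without contact. Close on the handle.

>>> apply_moves(plan=[[0,1,-0.5,0],[0,0,0,0],[0,0,0,0],[0,0,0,0],[0,0,0,0]], grip=1)

```text
time: 52.4
position: [0.6967, -0.1647, 0.002]
eef_rot: [-1.645, -2.676, 0.007]
force: [0.2, 0.5, -0.2]
gripper_width: 0.0119
```

>>> apply_moves(plan=[[0,0,0,0],[0,0,0,0],[0,0,-5,0],[0,0,-10,0],[0,0,0,0]])

```text
time: 52.9
position: [0.6977, -0.165, 0.019]
eef_rot: [1.644, 2.674, -0.006]
force: [-0.1, 0.3, -1.4]
gripper_width: 0.0116
```

```bash
python3 - <<'E'
from go import *
seq([])
E
```

```text
t 52.9 pos [ 0.6977 -0.165   0.019 ] yaw 116.8 tilt 0.25 w 0.0116 F [-0.1  0.3 -1.4] q [ 0.67  0.72 -0.7   1.45  0.49  1.15  0.36]
```

```bash
python3 - <<'E'
from go import *
cc=load('wrist'); k=np.radians(116.9); h=np.array([np.cos(k),np.sin(k)])
B=ray(cc,281.5,118.8,.006)[:2]; T=ray(cc,206,119.2,.006)[:2]; E=ray(cc,282,58.5,.006)[:2]
g=np.array([.6967,-.1647])
print('s from bend',(g-B)@h,'from end',60-1e3*(E-g)@h,'from shank tip',(g-T)@h,'len',np.linalg.norm(B-T),np.linalg.norm(E-B), 'shank yaw',np.degrees(np.arctan2(*(T-B)[::-1])),'handle',np.degrees(np.arctan2(*(E-B)[::-1])))
t=W(CASE,-.093-.037,.112)
m=W(CASE,-.10,.112); 
seq([(.6977,-.165,.25,None),(*m,.25,None),(*m,.25,220)])
E
```

```text
s from bend 0.03524479409181731 from end 34.921885970752996 from shank tip 0.03535327839959543 len 0.08229938277792068 0.06032418645531598 shank yaw -153.02447458815232 handle 116.52699481128276
t 52.9 pos [ 0.6977 -0.165   0.019 ] yaw 116.8 tilt 0.25 w 0.0116 F [-0.1  0.3 -1.4] q [ 0.67  0.72 -0.7   1.45  0.49  1.15  0.36]
shift mm [-0.00e+00 -1.00e-01 -2.31e+02] turn 0 minrows 5.1
shift mm [ 491.  -109.6   -0. ] turn 0 minrows 11.2
shift mm [ 0.  0. -0.] turn -103.2 minrows 12.9
```

>>> apply_moves(plan=[[0,0,-30,0],[0,0,-40,0],[0,0,-40,0],[0,0,-40,0],[0,0,-30,0]])

```text
time: 53.4
position: [0.6977, -0.164, 0.2004]
eef_rot: [1.643, 2.674, -0.006]
force: [1.1, 0.9, -1.9]
gripper_width: 0.0117
```

>>> apply_moves(plan=[[35,-7.8,0,0],[35,-7.8,0,0],[35,-7.8,0,0],[35,-7.8,0,0],[35,-7.8,0,0]])

```text
time: 53.9
position: [0.5821, -0.0244, 0.1969]
eef_rot: [1.645, 2.676, -0.008]
force: [0.5, 0.3, -0.4]
gripper_width: 0.0118
```

>>> apply_moves(plan=[[35,-7.8,0,0],[35,-7.8,0,0],[35,-7.8,0,0],[35,-7.8,0,0],[35,-7.8,0,0]])

```text
time: 54.4
position: [0.4682, 0.1141, 0.1966]
eef_rot: [1.644, 2.676, -0.008]
force: [1.3, 0.5, -1.9]
gripper_width: 0.0116
```

>>> apply_moves(plan=[[35,-7.8,0,0],[35,-7.8,0,0],[35,-7.8,0,0],[35,-7.8,0,0],[0,0,0,0]])

```text
time: 54.9
position: [0.375, 0.2282, 0.1964]
eef_rot: [1.633, 2.682, -0.009]
force: [-0.3, -0.7, -2.1]
gripper_width: 0.0116
```

>>> apply_moves(plan=[[0,0,0,-8],[0,0,0,-8],[0,0,0,-8],[0,0,0,-8],[0,0,0,-8]])

```text
time: 55.4
position: [0.3784, 0.2235, 0.1963]
eef_rot: [-0.621, -3.079, 0.008]
force: [0.0, -0.1, -1.8]
gripper_width: 0.0119
```

>>> apply_moves(plan=[[0,0,0,-8],[0,0,0,-8],[0,0,0,-8],[0,0,0,-8],[0,0,0,-8]])

```text
time: 55.9
position: [0.3784, 0.2234, 0.1963]
eef_rot: [0.469, -3.104, 0.007]
force: [0.5, 0.4, -2.6]
gripper_width: 0.0115
```

>>> apply_moves(plan=[[0,0,0,-8],[0,0,0,-8],[0,0,0,-7],[0,0,0,0],[0,0,0,0]])

```text
time: 56.4
position: [0.3783, 0.2236, 0.1963]
eef_rot: [1.065, -2.952, 0.005]
force: [0.0, -0.5, -1.1]
gripper_width: 0.0118
```

```bash
python3 - <<'E'
from go import *
m=W(CASE,-.1282,.125); 
seq([(*m,.20,220),(*m,.066,220)])
E
```

```text
t 56.4 pos [0.3783 0.2236 0.1963] yaw -140.3 tilt 0.27 w 0.0118 F [ 0.  -0.5 -1.1] q [ 0.38 -0.13 -0.89  1.95 -0.1   1.28  1.78]
shift mm [28.3 12.9 -3.7] turn -0.3 minrows 0.7
shift mm [ -0.   0. 134.] turn 0 minrows 3.0
```

>>> apply_moves(plan=[[14,1,20,-0.3],[14,1,30,0],[0,0,35,0],[0,0,30,0],[0,0,15,0]])

```text
time: 56.9
position: [0.3537, 0.2058, 0.0642]
eef_rot: [1.072, -2.946, 0.005]
force: [0.2, -0.2, -1.6]
gripper_width: 0.0119
```

>>> apply_moves(plan=[[0,0,0,0],[0,0,0,0],[0,0,0,0]])

```text
time: 57.2
position: [0.3563, 0.2072, 0.0676]
eef_rot: [1.077, -2.95, 0.005]
force: [-0.7, 0.0, -1.2]
gripper_width: 0.0116
```

```bash
python3 - <<'E'
from go import *
m=W(CASE,-.1282,.115); 
seq([(*m,.066,220)])
c=snap('side'); t=snap('top')
cs=load('side'); ct=load('top')
for n,q in (('side',cs),('top',ct)): print(n,[proj(q,[*W(CASE,-.093,y),.07]).round(1).tolist() for y in (0,.017,.03,.115)])
u,v=proj(cs,[*W(CASE,-.093,.05),.07]).astype(int)
a=cv2.resize(c['color'][v-45:v+45,u-45:u+45],(400,400),interpolation=cv2.INTER_CUBIC)
U,V=proj(ct,[*W(CASE,-.093,.05),.07]).astype(int)
b=cv2.resize(t['color'][V-40:V+40,U-40:U+40],(400,400),interpolation=cv2.INTER_CUBIC)
print(u,v,U,V)
cv2.imwrite('pics/v8.png',np.hstack([a,b])[:,:,::-1])
E
```

```text
t 57.2 pos [0.3563 0.2072 0.0676] yaw -139.9 tilt 0.19 w 0.0116 F [-0.7  0.  -1.2] q [ 0.37 -0.01 -0.95  2.16 -0.01  0.99  1.7 ]
shift mm [0.9 1.5 1.6] turn 0.1 minrows 0.1
side [[287.2, 246.3], [289.3, 249.0], [290.8, 251.1], [301.6, 265.4]]
top [[210.8, 233.3], [206.2, 236.9], [202.8, 239.7], [179.9, 258.0]]
293 254 197 243
```

View pics/v8.png

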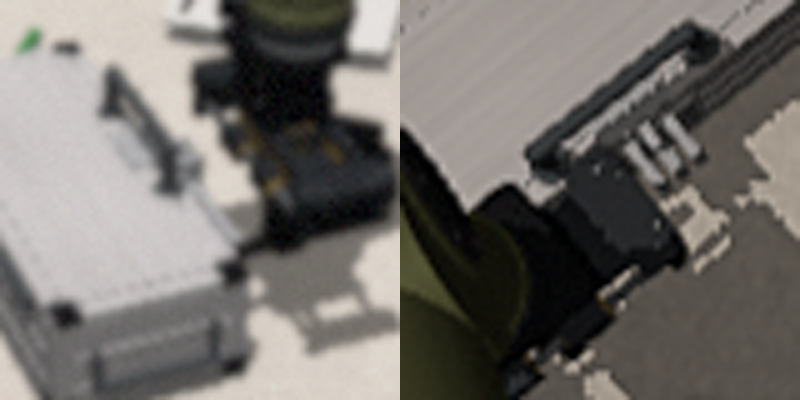

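>>> apply_moves(plan=[[1,-3,1.5,0.1],[0,-4,0,0],[0,-4,0,0],[0,-4,0,0],[0,0,0,0]])

```text
time: 57.8
position: [0.3648, 0.1942, 0.065]
eef_rot: [1.073, -2.949, 0.004]
force: [0.4, 0.1, -1.3]
gripper_width: 0.0119
```

>>> apply_moves(plan=[[0,-4,0,0],[0,-4,0,0],[0,-4,0,0],[0,0,0,0],[0,0,0,0]])

```text
time: 58.3
position: [0.3723, 0.1854, 0.0651]
eef_rot: [1.074, -2.949, 0.004]
force: [0.9, 0.7, -0.8]
gripper_width: 0.0118
```

```bash
python3 - <<'E'
from go import *
m=W(CASE,-.1282,.023); 
seq([(*m,.066,220)])
E
```

```text
t 58.3 pos [0.3723 0.1854 0.0651] yaw -140.0 tilt 0.24 w 0.0118 F [ 0.9  0.7 -0.8] q [ 0.4   0.   -0.92  2.15  0.01  0.99  1.75]
shift mm [ -0.9 -63.5  -0.9] turn 0.0 minrows 1.4
```

>>> apply_moves(plan=[[-0.5,-5,-0.6,0],[0,-5,0,0],[0,-5,0,0],[0,-5,0,0],[0,0,0,0]])

```text
time: 58.8
position: [0.3857, 0.1698, 0.0655]
eef_rot: [1.073, -2.949, 0.004]
force: [1.6, 0.4, -2.0]
gripper_width: 0.0114
```

>>> apply_moves(plan=[[0,-5,0,0],[0,-5,0,0],[0,-5,0,0],[0,-5,0,0],[0,0,0,0]])

```text
time: 59.3
position: [0.3986, 0.1546, 0.0656]
eef_rot: [1.073, -2.949, 0.004]
force: [0.3, 0.3, -1.7]
gripper_width: 0.0118
```

```bash
python3 - <<'E'
from go import *
m=W(CASE,-.1282,.023); 
seq([(*m,.066,220)])
E
```

```text
t 59.3 pos [0.3986 0.1546 0.0656] yaw -140.0 tilt 0.24 w 0.0118 F [ 0.3  0.3 -1.7] q [ 0.44  0.04 -0.87  2.13  0.04  0.99  1.81]
shift mm [ -0.6 -23.   -0.4] turn -0.0 minrows 0.5
```

>>> apply_moves(plan=[[0,-5,0,0],[0,-5,0,0],[0,-5,0,0],[0,-3,0,0],[0,0,0,0]])

```text
time: 59.8
position: [0.4101, 0.141, 0.0657]
eef_rot: [1.074, -2.949, 0.004]
force: [0.5, -0.6, -2.2]
gripper_width: 0.0117
```

>>> apply_moves(plan=[[0,-2,0,0],[0,-2,0,0],[0,-2,0,0],[0,0,0,0],[0,0,0,0]])

```text
time: 60.3
position: [0.4131, 0.1373, 0.0656]
eef_rot: [1.075, -2.948, 0.003]
force: [-0.8, 3.5, 0.7]
gripper_width: 0.0118
```

```bash
python3 - <<'E'
from go import *
m=W(CASE,-.1282,.023); 
seq([(*m,.066,220)]); print(sensors.get_obs()['force']@np.array([np.sin(.698),-np.cos(.698),0]))
E
```

```text
t 60.3 pos [0.4131 0.1373 0.0656] yaw -139.9 tilt 0.25 w 0.0118 F [-0.8  3.5  0.7] q [ 0.46  0.06 -0.85  2.11  0.06  0.99  1.85]
shift mm [-0.5 -0.4 -0.4] turn 0.1 minrows 0.0
-3.149465184134386
```

>>> apply_moves(plan=[[0,-2,0,0],[0,-2,0,0],[0,0,0,0],[0,0,0,0]])

```text
time: 60.7
position: [0.4134, 0.1369, 0.0653]
eef_rot: [1.077, -2.944, -0.003]
force: [-6.4, 8.6, 2.4]
gripper_width: 0.0117
```

```bash
python3 - <<'E'
from go import *
m=W(CASE,-.1282,.023); 
seq([(*m,.066,220)]); print(sensors.get_obs()['force']@np.array([np.sin(.698),-np.cos(.698),0]))
E
```

```text
t 60.7 pos [0.4134 0.1369 0.0653] yaw -139.8 tilt 0.42 w 0.0117 F [-6.4  8.6  2.4] q [ 0.46  0.07 -0.85  2.11  0.06  1.    1.85]
shift mm [-0.6  0.  -0.7] turn 0.2 minrows 0.0
-10.66448751061591
```

>>> apply_moves(plan=[[0,4,0,0],[0,0,0,0],[0,0,0,0]])

```text
time: 61.0
position: [0.4132, 0.1373, 0.0656]
eef_rot: [1.075, -2.948, 0.003]
force: [-2.1, 4.5, -1.3]
gripper_width: 0.0117
```

>>> apply_moves(plan=[[0,0,0,0],[0,0,0,0],[0,0,0,0],[0,0,0,0],[0,0,0,0]], grip=0.2)

```text
time: 61.5
position: [0.4136, 0.1365, 0.0656]
eef_rot: [1.074, -2.948, 0.005]
force: [0.0, -0.6, 0.8]
gripper_width: 0.0339
```

>>> apply_moves(plan=[[0,0,0,0],[0,0,-20,0],[0,0,-40,0],[0,0,-45,0],[0,0,-45,0]])

```text
time: 62.0
position: [0.4133, 0.1374, 0.2172]
eef_rot: [1.075, -2.948, 0.005]
force: [0.8, 0.1, -0.9]
gripper_width: 0.0352
```

>>> apply_moves(plan=[[-30,-40,0,0],[-30,-40,0,0],[-30,-40,0,0],[-30,-40,0,0],[0,0,0,0]])

```text
time: 62.5
position: [0.6132, 0.0875, 0.2105]
eef_rot: [1.063, -2.949, -0.003]
force: [-0.4, -1.1, -0.5]
gripper_width: 0.0347
```

```bash
python3 - <<'E'
from go import *
seq([])
c=snap('side'); t=snap('top')
cs=load('side'); ct=load('top')
u,v=proj(cs,[*W(CASE,-.093,.0),.07]).astype(int)
a=cv2.resize(c['color'][v-40:v+40,u-40:u+40],(400,400),interpolation=cv2.INTER_CUBIC)
U,V=proj(ct,[*W(CASE,-.093,.0),.07]).astype(int)
b=cv2.resize(t['color'][V-40:V+40,U-40:U+40],(400,400),interpolation=cv2.INTER_CUBIC)
for n,q in (('side',cs),('top',ct)): print(n,u,v,U,V,[proj(q,[*W(CASE,-.093,y),z]).round(1).tolist() for y,z in ((-.062,.07),(-.017,.07),(.023,.07),(.023,.01))])
cv2.imwrite('pics/v9.png',np.hstack([a,b])[:,:,::-1])
E
```

```text
t 62.5 pos [0.6132 0.0875 0.2105] yaw -140.4 tilt 0.41 w 0.0347 F [-0.4 -1.1 -0.5] q [ 0.44  0.37 -0.8   1.52  0.26  1.37  1.89]
side 287 246 210 233 [[280.1, 236.9], [285.2, 243.7], [290.0, 250.0], [289.4, 264.0]]
top 287 246 210 233 [[227.1, 220.2], [215.2, 229.7], [204.7, 238.2], [208.2, 241.0]]
```

View pics/v9.png

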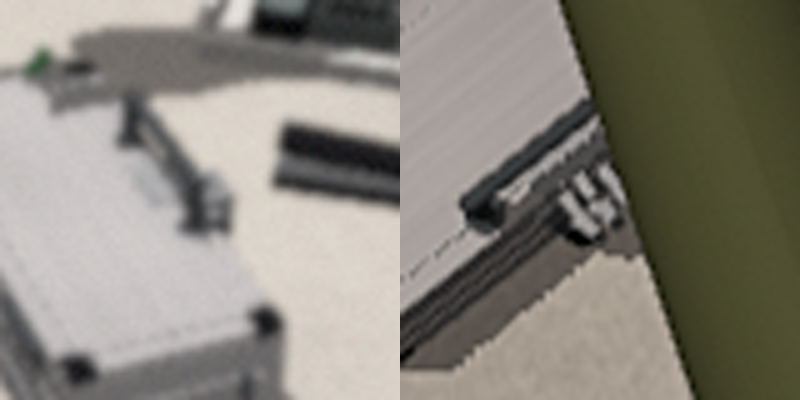

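>>> apply_moves(plan=[[26.5,-31.6,-10,0],[26.5,-31.6,-10,0],[26.5,-31.6,-10,0],[26.5,-31.6,-10,0],[26.5,-31.6,-10,0]])

```text
time: 63.1
position: [0.6078, -0.114, 0.268]
eef_rot: [1.078, -2.948, 0.008]
force: [-0.6, 0.5, 0.2]
gripper_width: 0.0348
```

>>> apply_moves(plan=[[26.5,-31.6,0,0],[26.5,-31.6,0,0],[26.5,-31.6,0,0],[0,0,0,0],[0,0,0,0]])

```text
time: 63.6
position: [0.6082, -0.2375, 0.2674]
eef_rot: [1.073, -2.949, 0.005]
force: [-0.6, 0.6, 0.7]
gripper_width: 0.0348
```

```bash
python3 - <<'E'
from go import *
seq([])
t=snap('top')
a=cv2.resize(t['color'],(440,330)); 
b=cv2.resize(t['color'][205:255,185:245],(440,366),interpolation=cv2.INTER_CUBIC)[:, :350]
b=cv2.resize(t['color'][205:265,185:245],(350,350),interpolation=cv2.INTER_CUBIC)
o=np.zeros((350,790,3),np.uint8); o[:330,:440]=a; o[:,440:]=b
cv2.imwrite('pics/v10.png',o[:,:,::-1])
E
```

```text
t 63.6 pos [ 0.6082 -0.2375  0.2674] yaw -140.0 tilt 0.27 w 0.0348 F [-0.6  0.6  0.7] q [ 0.83  0.38 -0.67  1.35  0.24  1.48  2.44]
```

View pics/v10.png

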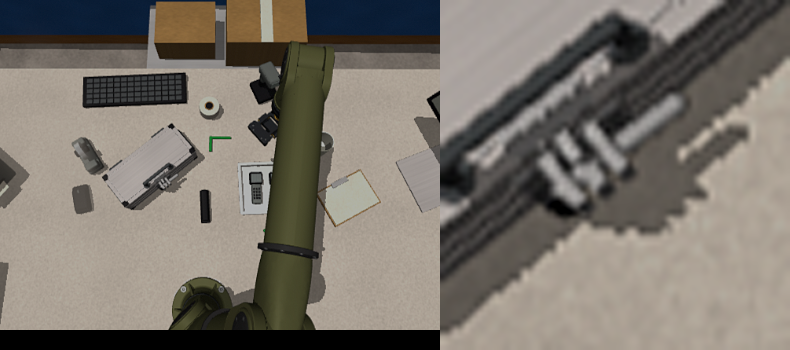

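```bash
python3 -c "
from cell import workorder; print(workorder.job_done())"
```

```text
the job is handed in; nothing more can be done
None
```

The job is done and handed in at about 64 s of the 210 s allowed.

- **Lid:** I swung it back to its stop and it stayed open by itself. After unloading I closed it under control, and the top camera shows it shut. While I was re-gripping the open lid's handle bar, the wrist force briefly read about 34 N, well under the 120 N limit. What the fingers pressed on was not clear. The grip then held and nothing looked out of place afterwards.
- **Scanners:** Three were present. All three lie flat and separate in the white tray, seen in a top-camera view after the last one was placed. The wrist view then showed the case empty. The scanners dropped up to about 7 mm when I let go. The final picture shows only part of the tray, because the arm hides the rest.
- **Pin:** It went in from the left through both ears and the lug, with almost no force. It stopped dead where the handle meets the ear, 23 mm from the hole's centre as expected, with the push force rising to about 11 N. After I let go, the top camera showed the tip within about 1 mm along the shank of its fully-in place. It read about 2 px (roughly 7 mm) off sideways in the picture, which I took as sag and reading error. The handle hangs against the left ear.
- **Rest of the desk:** I saw nothing else moved in the last top view, with the mug and part of the tray mostly hidden by the arm. The robot was clear of everything.

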